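Set up a small shelf under weights on its two cleats

ROBOT

A 6-joint arm with a two-finger parallel gripper is mounted at the origin on the work surface. World frame = base frame: x ahead of the robot, y to its left, z up, the work surface at z = 0. Lengths are in m, angles in rad, forces in N, time in s.
With the tool pointing down it reaches from about 0.3 to 0.775 m from the base axis. Payload 14.6 kg.
Tool frame: the origin (TCP) lies at the very end of the fingers, on their centre line; the grasp point (between the pads) lies 19 mm behind it; x points along the fingers, z is the direction in which the jaws open and shut, and the axes are right-handed (so a half turn about x gives the same grasp; the last joint's range is limited). The gripper opens to 94 mm and grips with 3 to 60 N. Pads are 16 mm wide; open, the fingers measure 119 mm over their backs; the gripper's body (75 mm by 177 mm) begins 78 mm behind the grasp point.
Start: joints at [1.198, 0.3, 1.521, -0, 1.321, -0.067], TCP at [0.166, 0.524, 0.205] pointing down, gripper open.
Joint ranges: [-3.03, 3.03], [-0.79, 2.21], [0.23, 2.52], [-1.04, 4.18], [0, 3.07], [-2.55, 2.55]. Speed limits (rad/s): [2.22, 2.22, 2.57, 3.14, 3.14, 3.14].

INTERFACE

Orientations are given as [roll, pitch, yaw] about the fixed x, y, z axes, in that order (R = Rz(yaw) Ry(pitch) Rx(roll)).
In Python, from station import ctrl gives the robot as it stands. The module is installed in compiled form; this text tells all that it offers.
- The arm moves only by the tool servo_tool, never from a script. Its argument "motion" is one flat list of numbers, 4 for each row, row after row: the shift along the tool's x, y, z in mm, then the turn about the tool's x in degrees. In form: [dx, dy, dz, roll, dx, dy, dz, roll, ...]. A call has 1 to 20 rows; each row is the pose to reach, as a shift and turn from the pose commanded when the call began, along the tool's axes at that moment; what a row does not reach only later rows make up. A row lasts 1/8 s, in which the tool goes at most 62.5 mm and 10.7 degrees, less where a joint would pass 70% of its speed; a pose out of reach is approached as far as the arm can. A call with a gripper value outside its range is refused whole. "gripper" is the opening, from 0 (shut) to 1 (fully open), set as the call begins (left out, the last holds). The fingers move at their own pace and stop on an object; "force" is the grip in N (left out, the last holds). Time passes only in rows, so rows that repeat a pose let the fingers close. It gives the time, the measured TCP pose, the force and the opening at its end, in the units of the state.
- ctrl.get_obs(): the state, without advancing time (a new reading comes with each control period).
- ctrl.camera(name): name is "side" or "top" or "wrist"; returns a dict with "color" (420x560x3 uint8, red, green, blue), "z_map" (420x560 float32, m along the optical axis (not along the pixel's ray), 0 where there is no reading), "fx", "fy", "cx", "cy" (pixels), "dist_coeffs" ([k1, k2, p1, p2, k3] as OpenCV has them; the pictures are not rectified), "rvec" (rotation vector, rad) and "tvec" (3), from world to camera coordinates, as OpenCV has them. Camera axes: x right, y down, z forward; pixel columns grow to the right and rows downward; lengths in m; the calibration is good to about 2 mm. A picture is of the moment at which its call begins.
- ctrl.hand_in(): hands the job in, once; it reports no verdict.
The state is a dict: "time_s": time; "qpos": joint angles; "joint_vel": joint speeds; "tau": joint torques, N m; "ee_pos": TCP position; "eef_rot": TCP orientation; "force": force on the tool from outside, world axes, zero at the start; "moment": the same for the moment, N m; "grip_width": finger opening in m.
Only numpy, scipy, OpenCV 4.12 (cv2) and the standard library are available. Lean on these libraries where they do the work, as an engineer would, in place of code of your own. Each camera call takes 0.05 s, during which the arm holds its last target.

TASK

Set up the small shelf for gluing on the plywood assembly board: first stand the wide and the narrow cleat each inside the pencilled outline of its own size, then lay the shelf board centred across both. Then put a weight on the shelf board straight over each cleat: the paint tin, kept upright all the time, over the wide cleat, and the iron weight over the narrow one. Leave it all standing by itself, and do not disturb the glue tub or the tape roll.

Things in the scene. Friction and masses are not known exactly. Their poses are not given: they have to be found in the camera images.
- cleat_wide: Loose pale wooden block, the wide cleat: 76 mm long (its x), 46 mm wide (its y), 36 mm high, with two dark pilot holes in its top. It starts lying flat on the bench as it is to stand. Origin: centre of its underside; z up. About 80 g.
- cleat_narrow: Loose pale wooden block, the narrow cleat: 76 mm long (its x), 22 mm wide (its y), 36 mm high, with two dark pilot holes in its top. It starts lying flat on the bench as it is to stand. Origin: centre of its underside; z up. About 40 g.
- shelf_board: Loose plain white shelf board, 250 mm long (its x), 62 mm wide (its y), 16 mm thick, lying flat on the bench near the robot. Origin: centre of its underside; z up. About 130 g.
- tin: Small full closed paint tin, upright: plain round metal with a paper band, 60 mm diameter (rims 62 mm), 73 mm high. Origin: centre of its underside; z up. About 0.55 kg.
- weight: Round dark iron weight with a knob: body 56 mm diameter and 34 mm high, above it a neck 20 mm in diameter and a knob 28 mm in diameter from 50 to 66 mm above its underside (its top). Origin: centre of its underside; z up. About 0.6 kg.
- jig: The assembly board: a plywood sheet fixed on the bench, 110 mm (its x) by 270 mm (its y), 12 mm thick. Two pencilled outlines are drawn on it, 85 mm to either side of its middle along its y; which is on which side changes. Origin: centre of its underside, so its top is 12 mm above it.
- outline_wide: Dark rectangular pencil outline drawn on the assembly board's top for the wide cleat, 80 mm (its x, parallel to the assembly board's x) by 50 mm (its y). No height, nothing to bump into. Origin: centre of the rectangle, on the top of the assembly board.
- outline_narrow: Dark rectangular pencil outline drawn on the assembly board's top for the narrow cleat, 80 mm (its x, parallel to the assembly board's x) by 26 mm (its y). No height, nothing to bump into. Origin: centre of the rectangle, on the top of the assembly board.
- glue: Bystander: closed rectangular white glue tub with a grey lid, 84 mm by 54 mm, 50 mm high, standing beyond the assembly board. Origin: centre of its underside.
- tape_roll: Bystander: roll of pale masking tape lying flat, an open ring of 96 mm outer and 76 mm inner diameter, 25 mm high, lying beyond the assembly board. Origin: centre of its underside.
Not all that is in view belongs to the job. What is shaped like the weight but green is not meant.

How it is judged:
By the outcome, as a careful person would: the job done as asked, in the order asked, and still so for the second after the job is handed in, with the robot touching nothing.
It also fails if it takes over 141 s, if anything falls off the work surface, if the arm or the gripper's body presses on something with over 40 N, if the wrist force passes 120 N, or if a joint passes its speed limit or range.

## Working session

There is one attempt and no reset: what is moved stays moved. The work goes in short steps, Python scripts to look and compute and a tool call to move; the robot and the scene stay as the last step left them, time stands still between calls to the robot, and variables do not carry over. Pictures are saved under pics/ and viewed, and the job is handed in when it is done.

Besides the shell and the picture viewer there is one more tool, called after "Call:" in YAML: its name, and indented under it one key for each argument. servo_tool: Moves the arm, as the interface text tells. Its arguments: {"type":"object","properties":{"motion":{"type":"array","items":{"type":"number"}},"gripper":{"type":"number"},"force":{"type":"number"}},"required":["motion"]}

```bash
mkdir -p pics; python3 - <<'E'
from station import ctrl
import cv2,numpy as np,pickle
print(ctrl.get_obs())
for n in ["top","side","wrist"]:
    c=ctrl.camera(n); cv2.imwrite(f"pics/{n}0.png",c["color"][:,:,::-1]); pickle.dump(c,open(f"{n}0.pkl","wb"))
    print(n,c["fx"],c["cx"],c["cy"],c["dist_coeffs"],c["rvec"],c["tvec"])
E
```

```text
{'time_s': 0.0, 'qpos': array([ 1.19835608e+00,  3.00499014e-01,  1.52153437e+00, -1.19097870e-05,
        1.32067796e+00, -6.66172531e-02]), 'joint_vel': array([ 0.00056312,  0.00011856, -0.00152873,  0.00043175, -0.00186642,
        0.00129287]), 'tau': array([-3.23398643e-03, -5.31807268e+01, -3.52729905e+01,  7.07159517e-02,
        2.44596071e-02, -1.13248911e-04]), 'ee_pos': array([0.16552089, 0.52425264, 0.20489077]), 'eef_rot': array([ 3.08528703,  1.56967758, -1.93292199]), 'force': array([-0.16475584,  0.03385331, -0.10683153]), 'moment': array([-0.02815682,  0.01791127,  0.00942439]), 'grip_width': 0.09404296158440975}
top 514.3103597565331 276.1103105946088 210.2809434391341 [0.02679496 0.         0.         0.         0.        ] [ 2.16697913 -2.12090354  0.18813204] [-0.01719722  0.5644791   0.91881807]
side 415.5161540497347 281.03687598771666 198.1558169516759 [-0.05111576  0.          0.          0.          0.        ] [ 2.2036021  -0.90906474  0.39113401] [-0.39441325  0.31746194  0.71119768]
wrist 354.1488351183573 278.21646691206837 207.65961069187387 [-0.03610202  0.          0.          0.          0.        ] [-2.34943393 -1.72268006 -0.2342961 ] [-0.54937191 -0.02861749  0.38987141]
```

View pics/top0.png

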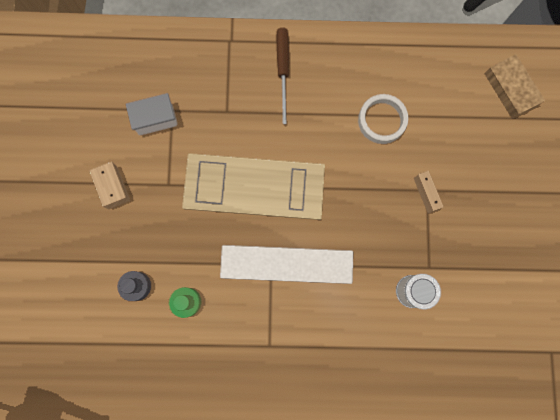

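View pics/side0.png

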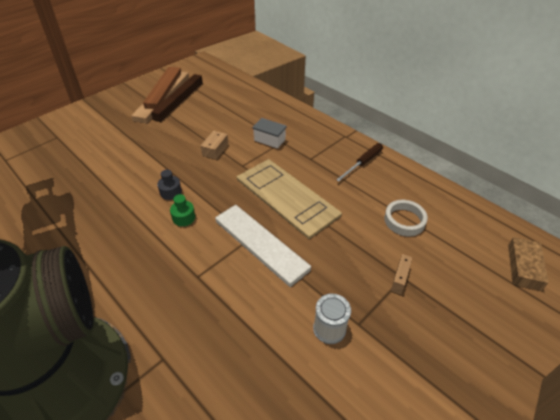

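View pics/wrist0.png

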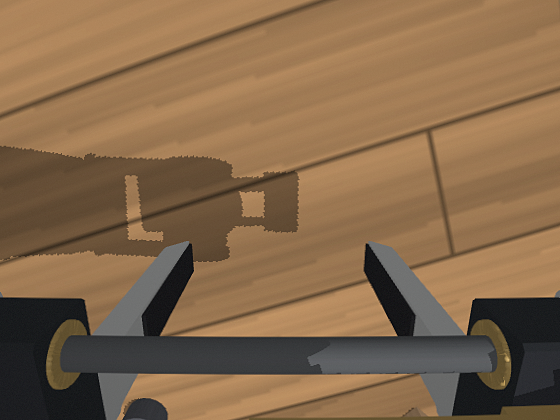

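The top view shows the wide cleat at (109,185), the narrow cleat at (430,191), and the jig with the wide outline at (210,183) and the narrow one at (297,189). The shelf is at (287,264) and the tin at (420,291). There are two weight-shaped candidates: dark at (133,286) and green at (185,303). The dark iron one is meant.

```bash
cat > h.py <<'E'
import cv2,numpy as np
from scipy.spatial.transform import Rotation as Ro
def K(c): return np.array([[c["fx"],0,c["cx"]],[0,c["fy"],c["cy"]],[0,0,1.]])
def ray(c,uv):
    uv=np.asarray(uv,float).reshape(-1,1,2)
    n=cv2.undistortPoints(uv,K(c),np.array(c["dist_coeffs"]))[:,0]
    R=cv2.Rodrigues(np.array(c["rvec"]))[0]; t=np.array(c["tvec"]).ravel()
    return -R.T@t, np.c_[n,np.ones(len(n))]@R
def onz(c,uv,z):
    o,d=ray(c,uv); s=(np.asarray(z)-o[2])/d[:,2]; return o+s[:,None]*d if np.ndim(s) else o+s*d
def world(c):
    h,w=c["z_map"].shape; v,u=np.mgrid[:h,:w]
    o,d=ray(c,np.c_[u.ravel(),v.ravel()]); P=o+d*c["z_map"].reshape(-1,1); return P.reshape(h,w,3)
def proj(c,P): return cv2.projectPoints(np.asarray(P,float).reshape(-1,1,3),np.array(c["rvec"]),np.array(c["tvec"]),K(c),np.array(c["dist_coeffs"]))[0][:,0]
def rect(xy):
    (cx,cy),(a,b),an=cv2.minAreaRect((xy*1000).astype(np.float32))
    if a<b: a,b=b,a; an+=90
    return np.array([cx,cy]),np.array([a,b]),(an+90)%180-90
E
python3 - <<'E'
from h import *; import pickle
c=pickle.load(open("top0.pkl","rb")); W=world(c); Z=W[...,2]; valid=c["z_map"]>0
print("table z",np.median(Z[valid][Z[valid]<0.01]) )
im=c["color"]
def blob(mask,u,v):
    n,l=cv2.connectedComponents(mask.astype(np.uint8)); return l==l[v,u]
for nm,u,v,z0,z1,ztop in [("wide",105,180,.028,.045,.036),("nar",430,190,.028,.045,.036),("shelf",287,264,.009,.025,.016),("jig",250,190,.007,.02,.012),("tin",423,291,.06,.085,.073),("weight",129,286,.055,.08,.066),("glue",150,110,.04,.06,.05),("tape",365,118,.015,.035,.025)]:
    m=blob(valid&(Z>z0)&(Z<z1),u,v); ys,xs=np.nonzero(m)
    # boundary with pixel rays on known plane
    P=onz(c,np.c_[xs,ys],ztop)
    print(nm,m.sum(),"medz %.4f"%np.median(Z[m]),*[np.round(q,1) for q in rect(P[:,:2])],"mean",np.round(P.mean(0)[:2]*1000,1))
# outlines: dark px on jig
g=cv2.cvtColor(im,cv2.COLOR_RGB2GRAY)
for (x0,x1,y0,y1) in [(193,230,156,208),(285,310,164,214)]:
    s=g[y0:y1,x0:x1]; ys,xs=np.nonzero(s<np.median(s)-45); P=onz(c,np.c_[xs+x0,ys+y0],.012)
    print("outline",len(xs),*[np.round(q,1) for q in rect(P[:,:2])])
cv2.imwrite("pics/crop0.png",cv2.resize(im[150:340,80:460,::-1],None,fx=2,fy=2,interpolation=2))
cv2.imwrite("pics/cropw.png",cv2.resize(im[255:335,90:220,::-1],None,fx=5,fy=5,interpolation=2))
E
```

```text
table z 0.00022283220078883614
wide 998 medz 0.0363 [609.  315.2] [78. 47.] 23.7 mean [608.9 315.3]
nar 488 medz 0.0359 [ 610.7 -297.7] [75.6 24.9] 21.0 mean [ 610.7 -298.2]
shelf 4282 medz 0.0161 [466.2 -27.9] [249.2  62. ] 88.8 mean [466. -28.]
jig 7628 medz 0.0124 [617.   38.5] [269.6 111. ] 86.8 mean [616.8  38.5]
tin 989 medz 0.0724 [ 420.9 -267.9] [62.7 59.7] -88.7 mean [ 420.7 -267.7]
weight 217 medz 0.0661 [419.9 256. ] [28.6 26.4] -88.9 mean [420.1 256.2]
glue 1257 medz 0.0507 [750.3 241. ] [84.  57.4] -73.4 mean [750.4 241.1]
tape 226863 medz 0.0004 [596.6 -18. ] [1132.7  815.5] -88.7 mean [576.8  -9.3]
outline 176 [622.7 124.2] [83.3 52.4] -3.5
outline 130 [613.4 -45.7] [82.5 28.5] -3.2
```

View pics/cropw.png

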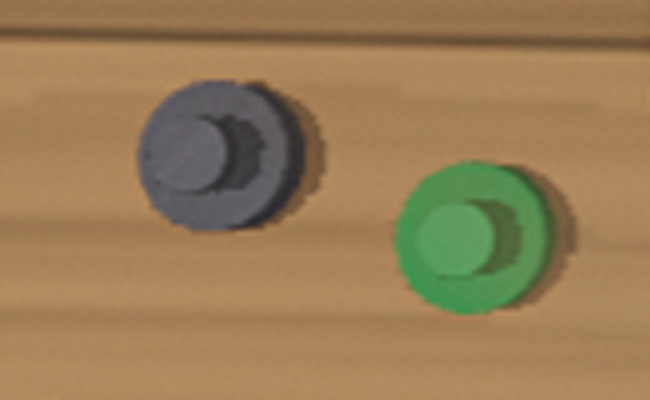

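View pics/crop0.png

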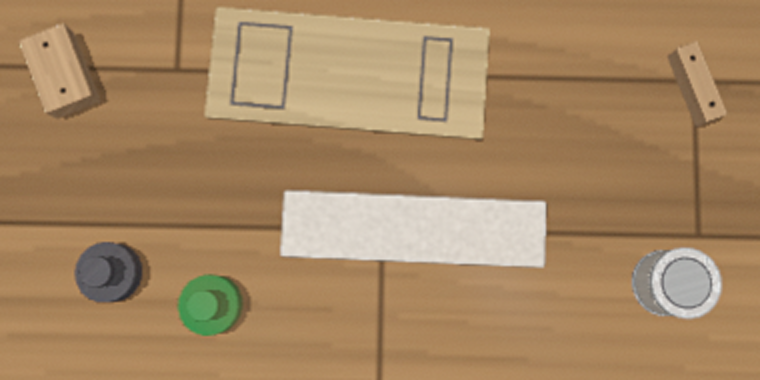

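The enlarged crop shows the dark iron weight at crop (215,155) and the green decoy at (475,238). The dark one is the weight. The measured sizes match the ones given, and the outline centres are 170 mm apart as they should be. Next I'll cross-check with the side camera and plan the first move.

```bash
cat >> h.py <<'E'
def plan(xyz,jaw_deg,obs):
    """target TCP mm world; jaw line angle (deg, mod 180)"""
    R=Ro.from_euler('xyz',obs["eef_rot"]).as_matrix(); p=np.array(obs["ee_pos"])*1000
    d=R.T@(np.array(xyz)-p)
    cur=np.degrees(np.arctan2(R[1,2],R[0,2]))
    dw=(jaw_deg-cur+90)%180-90       # world yaw change
    s=-1 if R[2,0]<0 else 1          # tool x down -> roll about it = -yaw
    return np.round(d,1),round(s*dw,1),"jaw now %.1f"%cur,"tcp",np.round(p,1)
E
python3 - <<'E'
from h import *; import pickle
from station import ctrl
o=ctrl.get_obs(); print(Ro.from_euler('xyz',o["eef_rot"]).as_matrix().round(4))
print(plan([609,315.2,120],23.7+90,o)); print(plan([609,315.2,5],23.7+90,o))
t=pickle.load(open("top0.pkl","rb"));c=pickle.load(open("side0.pkl","rb")); W=world(c);Z=W[...,2]
for nm,p,z0,z1,zt in [("wide",(609,315),.028,.045,.036),("nar",(611,-298),.028,.045,.036),("shelf",(466,-28),.01,.025,.016),("jig",(617,38),.007,.02,.012),("tin",(421,-268),.066,.085,.073),("weight",(420,256),.06,.08,.066)]:
    m=(Z>z0)&(Z<z1)&(np.hypot(W[...,0]-p[0]/1e3,W[...,1]-p[1]/1e3)<(.17 if nm in("shelf","jig") else .05))
    n,l,s,_=cv2.connectedComponentsWithStats(m.astype(np.uint8)); k=1+np.argmax(s[1:,4]); ys,xs=np.nonzero(l==k)
    P=onz(c,np.c_[xs,ys],zt); print(nm,len(xs),"%.4f"%np.median(Z[l==k]),*[np.round(q,1) for q in rect(P[:,:2])],np.round(P.mean(0)*1000,1))
print("holes nar",onz(t,[[426.5,178.5],[436,201.5]],.036),"wide",onz(t,[[102.5,172],[111.5,195]],.036))
E
```

```text
[[-3.000e-04 -9.536e-01  3.010e-01]
 [-8.000e-04  3.010e-01  9.536e-01]
 [-1.000e+00  0.000e+00 -8.000e-04]]
(array([  85.1, -485.9,  -65.9]), np.float64(-41.2), 'jaw now 72.5', 'tcp', array([165.5, 524.3, 205. ]))
(array([ 200.1, -485.9,  -65.8]), np.float64(-41.2), 'jaw now 72.5', 'tcp', array([165.5, 524.3, 205. ]))
wide 326 0.0349 [603.4 307.3] [84.9 50.8] 24.3 [603.2 307.3  36. ]
nar 355 0.0363 [ 605.4 -303.2] [81.1 22.5] 21.0 [ 604.6 -303.5   36. ]
shelf 2543 0.0152 [460.5 -32.7] [251.2  65.1] 88.7 [460.4 -40.6  16. ]
jig 3439 0.0112 [611.7  33.2] [271.8 113.3] 86.7 [610.1  24.8  12. ]
tin 899 0.0727 [ 414.8 -271.7] [62.7 62.1] -45.0 [ 414.5 -271.9   73. ]
weight 85 0.0650 [413.7 250.2] [29.3 28. ] 45.4 [414.2 250.6  66. ]
holes nar [[ 0.63457851 -0.29230542  0.036     ]
 [ 0.5901465  -0.30922221  0.036     ]] wide [[0.63244714 0.32622289 0.036     ]
 [0.58841668 0.3061819  0.036     ]]
```

Call:
servo_tool:
  motion: [75,-486,-66,-41,75,-486,-66,-41,75,-486,-66,-41,75,-486,-66,-41,75,-486,-66,-41,75,-486,-66,-41,75,-486,-66,-41,75,-486,-66,-41,75,-486,-66,-41,75,-486,-66,-41,75,-486,-66,-41,75,-486,-66,-41]
  gripper: 1

```text
time_s: 1.65
ee_pos: [0.6082, 0.3163, 0.1311]
eef_rot: [-1.42, 1.57, 0.562]
force: [-0.1, -0.0, 0.9]
grip_width: 0.0939
```

```bash
python3 - <<'E'
from h import *; import pickle
from station import ctrl
o=ctrl.get_obs(); print(o["time_s"],o["ee_pos"],o["force"])
c=ctrl.camera("wrist"); pickle.dump(c,open("wrist1.pkl","wb")); cv2.imwrite("pics/wrist1.png",c["color"][:,:,::-1])
W=world(c);Z=W[...,2]
for r in (.06,):
    m=(Z>.03)&(Z<.042)&(np.hypot(W[...,0]-.606,W[...,1]-.311)<r)
    n,l,s,_=cv2.connectedComponentsWithStats(m.astype(np.uint8)); k=1+np.argmax(s[1:,4]); ys,xs=np.nonzero(l==k)
    P=onz(c,np.c_[xs,ys],.036); print(len(xs),np.median(Z[l==k]),*[np.round(q,1) for q in rect(P[:,:2])],np.round(P.mean(0)*1000,1))
print(proj(c,[o["ee_pos"]]))
E
```

```text
1.65 [0.60823303 0.31634361 0.13114235] [-0.05475366 -0.00283446  0.9113724 ]
5156 0.034740449935898476 [608.4 314.5] [75.1 45.6] 23.9 [607.2 314.   36. ]
[[279.63981197 257.15700358]]
```

View pics/wrist1.png

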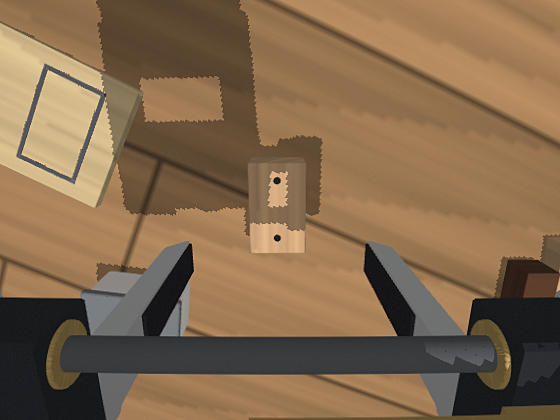

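The wrist view shows the wide cleat at (277,205), and its position agrees with the top camera. The side camera is about 5 mm off from both, so I'll trust top and wrist.

```bash
python3 - <<'E'
from h import *
from station import ctrl
o=ctrl.get_obs(); print(plan([608.7,314.9,6],113.8,o))
E
```

```text
(array([125.1,   0.3,  -1.3]), np.float64(-0.2), 'jaw now 113.6', 'tcp', array([608.4, 316.2, 131.1]))
```

Call:
servo_tool:
  motion: [60,0,-1,0,100,0,-1,0,120,0,-1,0,125,0,-1,0,125,0,-1,0,125,0,-1,0]

```text
time_s: 2.45
ee_pos: [0.6103, 0.3147, 0.0072]
eef_rot: [-1.562, 1.568, 0.419]
force: [-0.6, 0.4, 0.4]
grip_width: 0.0941
```

Call:
servo_tool:
  motion: [0,0,0,0,0,0,0,0,0,0,0,0,0,0,0,0,0,0,0,0,0,0,0,0,0,0,0,0,0,0,0,0]
  gripper: 0
  force: 20

```text
time_s: 3.45
ee_pos: [0.6095, 0.3143, 0.0054]
eef_rot: [0.685, 1.571, 2.666]
force: [-0.2, -0.2, -0.7]
grip_width: 0.0458
```

Call:
servo_tool:
  motion: [-30,0,0,0,-70,0,0,0,-70,0,0,0,-70,0,0,0]

```text
time_s: 3.95
ee_pos: [0.6091, 0.3141, 0.0745]
eef_rot: [1.591, 1.57, -2.712]
force: [1.1, 0.5, -1.0]
grip_width: 0.0458
```

```bash
python3 - <<'E'
from h import *; import pickle
from station import ctrl
o=ctrl.get_obs(); print(o["time_s"],o["ee_pos"],o["force"],o["grip_width"])
print(plan([622.7,124.2,70],86.7,o),plan([622.7,124.2,18.5],86.7,o))
c=ctrl.camera("wrist"); cv2.imwrite("pics/wrist2.png",c["color"][:,:,::-1])
E
```

```text
3.95 [0.60913247 0.31412206 0.07447495] [ 1.11905244  0.48390192 -0.99263592] 0.04584715090238237
(array([   4.6,   63.2, -179.6]), np.float64(26.8), 'jaw now 113.5', 'tcp', array([609.1, 314.1,  74.5])) (array([  56.1,   63.2, -179.6]), np.float64(26.8), 'jaw now 113.5', 'tcp', array([609.1, 314.1,  74.5]))
```

View pics/wrist2.png

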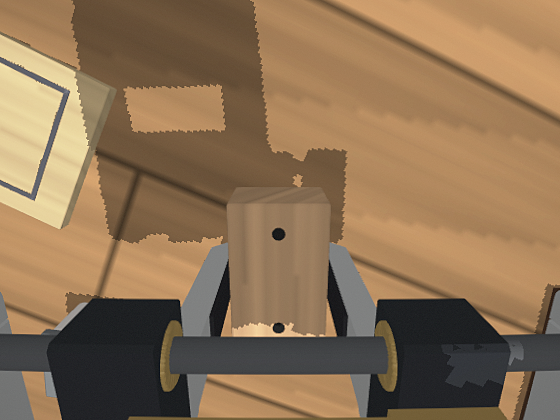

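The cleat is gripped squarely: opening 45.8 mm, and the block is between the pads at (278,260). Next I move over the wide outline.

Call:
servo_tool:
  motion: [4,63,-180,26.7,4,63,-180,26.7,4,63,-180,26.7,4,63,-180,26.7,4,63,-180,26.7,4,63,-180,26.7,4,63,-180,26.7,4,63,-180,26.7]

```text
time_s: 5.0
ee_pos: [0.6234, 0.1248, 0.0714]
eef_rot: [1.533, 1.571, 3.049]
force: [-0.3, 0.3, -0.8]
grip_width: 0.0459
```

```bash
python3 - <<'E'
from h import *
from station import ctrl
o=ctrl.get_obs(); print(o["time_s"],o["ee_pos"],o["force"],o["grip_width"])
print(plan([622.7,124.2,19],86.8,o))
E
```

```text
5.0 [0.62337157 0.12483048 0.07137163] [-0.33653039  0.31646113 -0.7670818 ] 0.04590462690655399
(array([52.4,  0.6, -0.7]), np.float64(0.0), 'jaw now 86.8', 'tcp', array([623.4, 124.8,  71.4]))
```

Call:
servo_tool:
  motion: [25,0.5,-0.5,0,40,0.5,-0.5,0,48,0.5,-0.5,0,52,0.5,-0.5,0,53.5,0.5,-0.5,0,53.5,0.5,-0.5,0,53.5,0.5,-0.5,0]

```text
time_s: 5.88
ee_pos: [0.6232, 0.1236, 0.0184]
eef_rot: [-1.439, 1.57, 0.076]
force: [0.2, 0.2, -0.9]
grip_width: 0.0456
```

```bash
python3 - <<'E'
from h import *
from station import ctrl
o=ctrl.get_obs(); print(o["time_s"],o["ee_pos"],o["force"],o["grip_width"])
print(plan([622.7,124.2,17.5],86.8,o))
c=ctrl.camera("wrist"); cv2.imwrite("pics/wrist3.png",c["color"][:,:,::-1])
E
```

```text
5.875 [0.62316516 0.1236497  0.01835727] [ 0.16384831  0.17663159 -0.85308267] 0.045612457898367285
(array([0.9, 0.5, 0.5]), np.float64(-0.0), 'jaw now 86.8', 'tcp', array([623.2, 123.6,  18.4]))
```

View pics/wrist3.png

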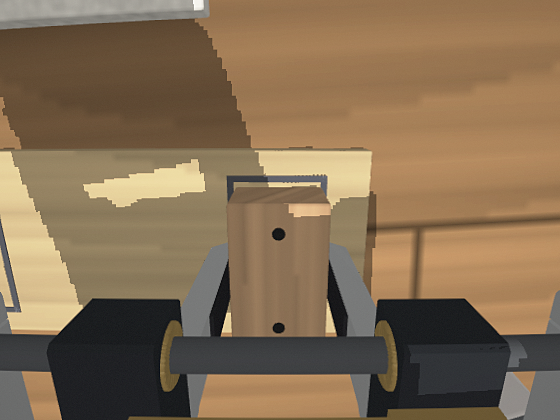

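The wide outline at (228–327, 178) surrounds the cleat's base evenly. I'll lower it the last millimetre and release.

Call:
servo_tool:
  motion: [1,0,0.5,0,1,0,0.5,0,1,0,0.5,0]

```text
time_s: 6.3
ee_pos: [0.6232, 0.1241, 0.0174]
eef_rot: [-1.554, 1.57, -0.039]
force: [0.3, -1.3, 6.0]
grip_width: 0.0455
```

Call:
servo_tool:
  motion: [0,0,0,0,0,0,0,0,0,0,0,0,0,0,0,0]
  gripper: 0.85

```text
time_s: 6.8
ee_pos: [0.6229, 0.1242, 0.0168]
eef_rot: [1.674, 1.571, -3.094]
force: [0.1, -1.0, -0.0]
grip_width: 0.0791
```

Call:
servo_tool:
  motion: [-30,0,0,0,-80,0,0,0,-120,0,0,0,-120,0,0,0]

```text
time_s: 7.3
ee_pos: [0.6243, 0.1244, 0.1404]
eef_rot: [-1.371, 1.565, 0.144]
force: [0.7, -0.4, -0.6]
grip_width: 0.08
```

```bash
python3 - <<'E'
from h import *
from station import ctrl
o=ctrl.get_obs(); print(o["time_s"],o["ee_pos"],o["force"],o["grip_width"])
print(plan([610.7,-298,100],111,o))
c=ctrl.camera("wrist"); cv2.imwrite("pics/wrist4.png",c["color"][:,:,::-1])
W=world(c);Z=W[...,2]
m=(Z>.042)&(Z<.055)&(np.hypot(W[...,0]-.622,W[...,1]-.124)<.06)
n,l,s,_=cv2.connectedComponentsWithStats(m.astype(np.uint8)); k=1+np.argmax(s[1:,4]); ys,xs=np.nonzero(l==k)
P=onz(c,np.c_[xs,ys],.048); print(len(xs),np.median(Z[l==k]),*[np.round(q,1) for q in rect(P[:,:2])])
E
```

```text
7.3 [0.62429759 0.12436621 0.1404272 ] [ 0.65041047 -0.42617301 -0.58171827] 0.08000569063296092
(array([  40. ,   -9.9, -422.5]), np.float64(-24.2), 'jaw now 86.8', 'tcp', array([624.3, 124.4, 140.4]))
5276 0.04675270276186663 [622.5 123.9] [74.9 45.5] -3.2
```

View pics/wrist4.png

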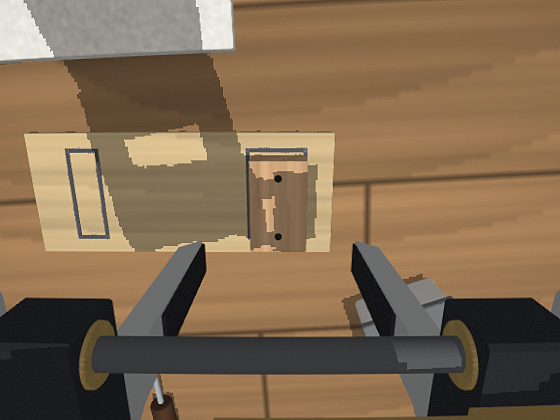

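The wide cleat stands in its outline at (278,205), measured (622.5, 123.9) against outline centre (622.7, 124.2), with the same yaw. Next is the narrow cleat.

Call:
servo_tool:
  motion: [40,-10,-422,-24,40,-10,-422,-24,40,-10,-422,-24,40,-10,-422,-24,40,-10,-422,-24,40,-10,-422,-24,40,-10,-422,-24,40,-10,-422,-24,40,-10,-422,-24,40,-10,-422,-24,40,-10,-422,-24,40,-10,-422,-24]

```text
time_s: 8.85
ee_pos: [0.6095, -0.2971, 0.0971]
eef_rot: [-2.319, 1.571, -0.384]
force: [0.0, 0.1, -0.3]
grip_width: 0.0799
```

```bash
python3 - <<'E'
from h import *
from station import ctrl
c=ctrl.camera("wrist"); cv2.imwrite("pics/wrist5.png",c["color"][:,:,::-1])
W=world(c);Z=W[...,2]
m=(Z>.028)&(Z<.042)&(np.hypot(W[...,0]-.611,W[...,1]+.298)<.06)
n,l,s,_=cv2.connectedComponentsWithStats(m.astype(np.uint8)); k=1+np.argmax(s[1:,4]); ys,xs=np.nonzero(l==k)
P=onz(c,np.c_[xs,ys],.036); q,sz,a=rect(P[:,:2]); print(len(xs),np.median(Z[l==k]),q,sz,a)
o=ctrl.get_obs(); print(o["time_s"],o["ee_pos"],o["force"],o["grip_width"])
print(plan([610.7,-298,6],21+90,o))
c=ctrl.camera("top"); cv2.imwrite("pics/top1.png",c["color"][:,:,::-1])
E
```

```text
3146 0.03473478144429644 [ 608.52764893 -301.67388916] [75.49828339 21.7606678 ] 20.858240127563477
8.9 [ 0.60943844 -0.29734312  0.0971131 ] [-0.28352246 -0.68116862  0.6212042 ] 0.07954032676553305
(array([91.1, -0.9, -1. ]), np.float64(-0.2), 'jaw now 110.8', 'tcp', array([ 609.4, -297.3,   97.1]))
```

View pics/wrist5.png

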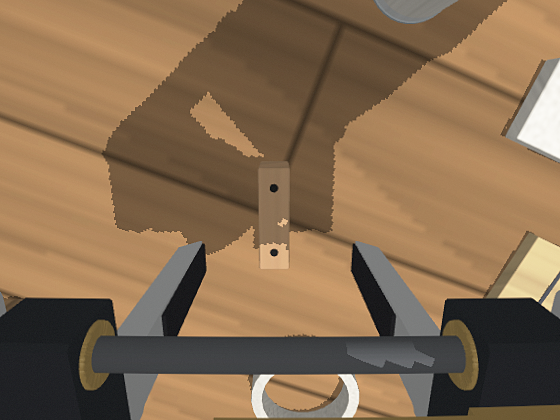

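View pics/top1.png

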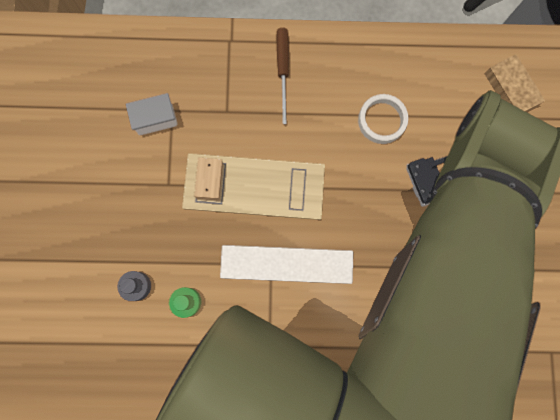

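The narrow cleat is at (273,215) in the wrist view. Wrist and top disagree by about 3 mm along its length, so I'll let the arm settle and look again.

Call:
servo_tool:
  motion: [0,0,-1.5,0,0,0,-1.5,0,0,0,-1.5,0]

```text
time_s: 9.32
ee_pos: [0.6098, -0.2992, 0.0969]
eef_rot: [1.376, 1.571, -2.974]
force: [-0.4, 0.6, -0.0]
grip_width: 0.0798
```

```bash
python3 - <<'E'
from h import *
import pickle
from station import ctrl
c=ctrl.camera("wrist")
W=world(c);Z=W[...,2]
m=(Z>.028)&(Z<.042)&(np.hypot(W[...,0]-.611,W[...,1]+.298)<.06)
n,l,s,_=cv2.connectedComponentsWithStats(m.astype(np.uint8)); k=1+np.argmax(s[1:,4]); ys,xs=np.nonzero(l==k)
P=onz(c,np.c_[xs,ys],.036); q,sz,a=rect(P[:,:2]); print(len(xs),np.median(Z[l==k]),q,sz,a)
# jig/shelf as seen in both
o=ctrl.get_obs(); print(o["time_s"],o["ee_pos"],o["grip_width"])
t=pickle.load(open("top0.pkl","rb"))
for nm,cc,im in (("top",t,t["color"]),("wrist",c,c["color"])):
    b=np.r_[proj(cc,[[.611,-.298,.036]])[0]]; 
    r=9 if nm=="top" else 60
    g=cv2.cvtColor(im,cv2.COLOR_RGB2GRAY)
    rr=25 if nm=="top" else 90
    x,y=int(b[0]),int(b[1]); s=g[y-rr:y+rr,x-rr:x+rr]
    s=cv2.resize(s,(500,500),interpolation=cv2.INTER_CUBIC); cv2.imwrite(f"pics/h_{nm}.png",s); print(nm,x-rr,y-rr,2*rr/500)
print(plan([610,-299.5,6],111,o))
E
```

```text
3150 0.034725186651820394 [ 608.73571777 -301.61349487] [75.58377838 21.73781013] 20.907129287719727
9.375 [ 0.60977283 -0.29919888  0.0969237 ] 0.0797839153088538
top 404 165 0.1
wrist 190 134 0.36
(array([90.9, -0.1, -0.4]), np.float64(-0.2), 'jaw now 110.8', 'tcp', array([ 609.8, -299.2,   96.9]))
```

View pics/h_top.png

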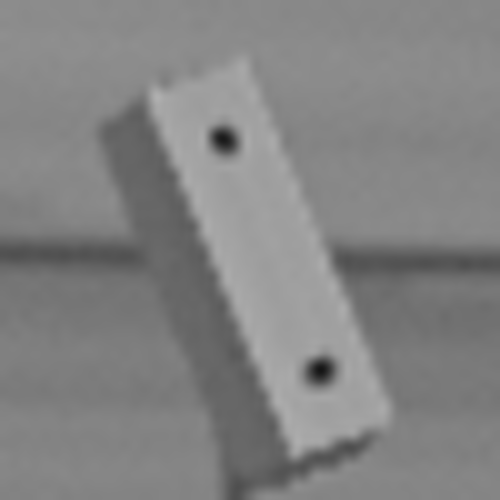

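View pics/h_wrist.png

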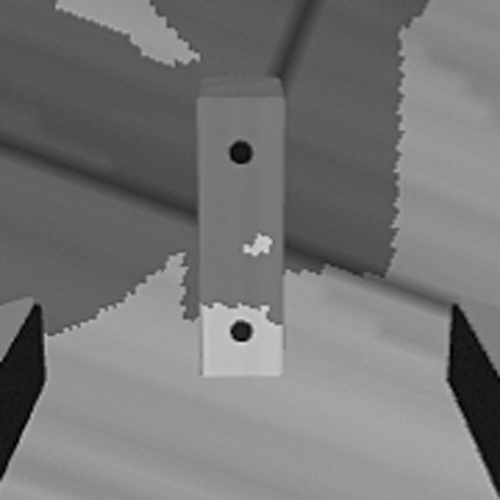

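Call:
servo_tool:
  motion: [45,0,-1.5,0,75,0,-1.5,0,88,0,-1.5,0,91,0,-1.5,0,91,0,-1.5,0,91,0,-1.5,0]

```text
time_s: 10.12
ee_pos: [0.6108, -0.3008, 0.0072]
eef_rot: [-2.435, 1.569, -0.502]
force: [-0.7, 0.3, 0.3]
grip_width: 0.0799
```

Call:
servo_tool:
  motion: [0,0,0,0,0,0,0,0,0,0,0,0,0,0,0,0,0,0,0,0,0,0,0,0,0,0,0,0,0,0,0,0]
  gripper: 0
  force: 20

```text
time_s: 11.12
ee_pos: [0.6103, -0.3006, 0.0059]
eef_rot: [2.364, 1.571, -1.986]
force: [0.2, -0.3, 0.0]
grip_width: 0.0218
```

Call:
servo_tool:
  motion: [-30,0,0,0,-70,0,0,0,-70,0,0,0,-70,0,0,0,-70,0,0,0]

```text
time_s: 11.75
ee_pos: [0.6098, -0.3003, 0.0744]
eef_rot: [0.696, 1.569, 2.63]
force: [0.1, -0.1, -1.3]
grip_width: 0.0217
```

```bash
python3 - <<'E'
from h import *; import pickle
from station import ctrl
o=ctrl.get_obs(); print(o["time_s"],o["ee_pos"],o["force"],o["grip_width"])
c=ctrl.camera("wrist"); cv2.imwrite("pics/wrist6.png",c["color"][:,:,::-1])
print(plan([613.4,-45.7,70],86.8,o))
E
```

```text
11.75 [ 0.60977547 -0.30025725  0.07443   ] [ 0.108209   -0.1361992  -1.25797234] 0.02173396443533575
(array([  4.7, -93.7, 236.7]), np.float64(24.0), 'jaw now 110.8', 'tcp', array([ 609.8, -300.3,   74.4]))
```

View pics/wrist6.png

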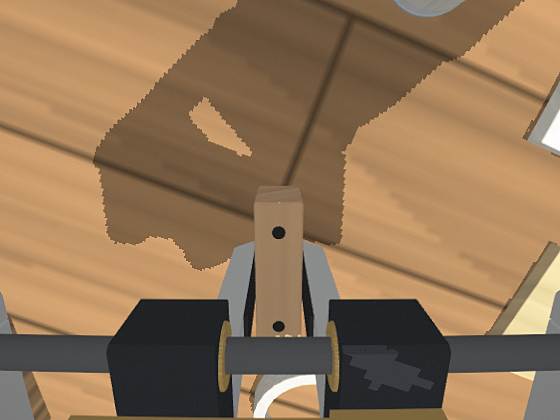

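The narrow cleat is gripped (21.7 mm). Its holes at (278,233) and (278,326) sit within about 1.5 px of where the wide cleat's were. Next I move over the narrow outline.

Call:
servo_tool:
  motion: [4,-94,237,24,4,-94,237,24,4,-94,237,24,4,-94,237,24,4,-94,237,24,4,-94,237,24,4,-94,237,24,4,-94,237,24,4,-94,237,24,4,-94,237,24]

```text
time_s: 13.05
ee_pos: [0.6141, -0.046, 0.0719]
eef_rot: [-2.027, 1.571, -0.513]
force: [-0.2, -0.3, 0.7]
grip_width: 0.0221
```

```bash
python3 - <<'E'
from h import *
from station import ctrl
o=ctrl.get_obs(); print(o["time_s"],o["ee_pos"],o["force"],o["grip_width"])
print(plan([614.1,-45.7,19],86.8,o))
E
```

```text
13.05 [ 0.61414361 -0.04595099  0.071948  ] [-0.21846163 -0.32681165  0.69966684] 0.02210027694846867
(array([52.9,  0.1,  0.2]), np.float64(-0.0), 'jaw now 86.8', 'tcp', array([614.1, -46. ,  71.9]))
```

Call:
servo_tool:
  motion: [25,0,0.2,0,40,0,0.2,0,48,0,0.2,0,51,0,0.2,0,52.5,0,0.2,0,52.5,0,0.2,0,52.5,0,0.2,0]

```text
time_s: 13.92
ee_pos: [0.6143, -0.0455, 0.0198]
eef_rot: [-1.644, 1.57, -0.13]
force: [0.1, -0.6, -0.3]
grip_width: 0.0218
```

```bash
python3 - <<'E'
from h import *
from station import ctrl
o=ctrl.get_obs(); print(o["time_s"],o["ee_pos"],o["force"],o["grip_width"])
print(plan([614.1,-45.7,17.8],86.8,o))
c=ctrl.camera("wrist"); cv2.imwrite("pics/wrist7.png",c["color"][:,:,::-1])
E
```

```text
13.925 [ 0.61434118 -0.04545951  0.01982932] [ 0.12637818 -0.55666033 -0.31537299] 0.02183712014711518
(array([ 2. ,  0.2, -0.3]), np.float64(-0.0), 'jaw now 86.8', 'tcp', array([614.3, -45.5,  19.8]))
```

View pics/wrist7.png

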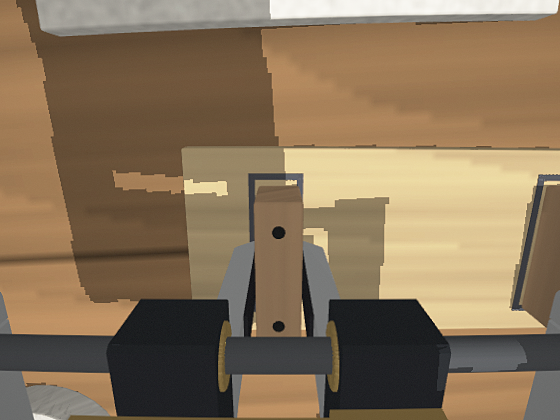

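```bash
python3 - <<'E'
from h import *
import pickle
from station import ctrl
c=ctrl.camera("wrist"); o=ctrl.get_obs(); print(o["ee_pos"])
im=c["color"][:,:,::-1]
cv2.imwrite("pics/z7.png",cv2.resize(im[160:240,220:320],None,fx=7,fy=7,interpolation=2))
t=pickle.load(open("top0.pkl","rb")); t1=cv2.imread("pics/top1.png")
cv2.imwrite("pics/zt1.png",cv2.resize(t1[145:225,180:260],None,fx=7,fy=7,interpolation=2))
pickle.dump(c,open("wrist7.pkl","wb"))
E
```

```text
[ 0.61426911 -0.04544685  0.01970481]
```

View pics/z7.png

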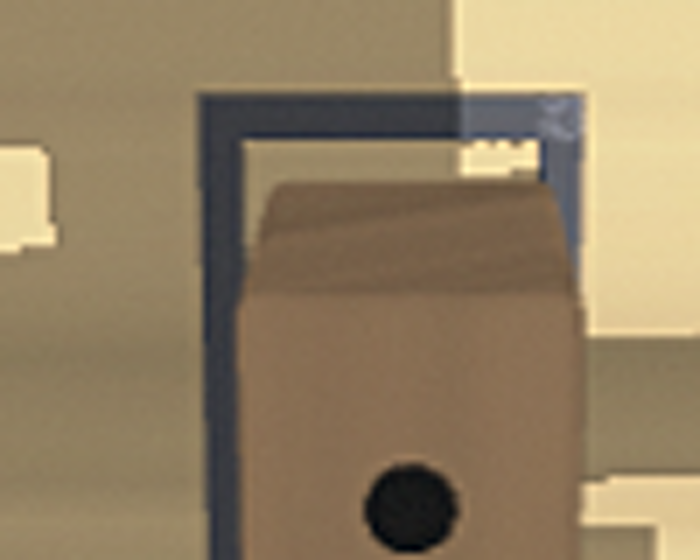

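View pics/zt1.png

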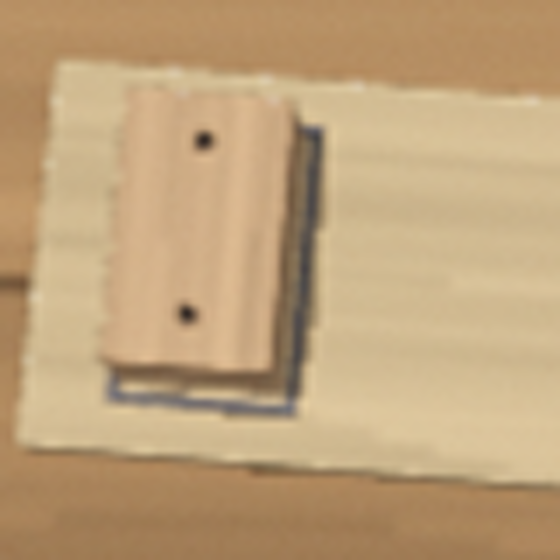

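```bash
python3 - <<'E'
from h import *
import pickle
c=pickle.load(open("wrist7.pkl","rb")); t=pickle.load(open("top0.pkl","rb"))
z=lambda pts,a,b,s=7:(np.array(pts,float)+.5)/s-.5+np.array([a,b])
L=onz(c,z([[391,117],[200,117],[583,117],[221,117],[562,117],[391,95],[391,138]],220,160),.012)*1000
B=onz(c,z([[270,185],[545,185],[407,185]],220,160),.0137)*1000
T=onz(c,z([[243,296],[575,296],[409,296],[411,508]],220,160),.0497)*1000
print("line",L.round(1));print("base",B.round(1));print("top",T.round(1))
# wide in top view: hole mid, corners of top face, outline corners
H=onz(t,z([[204,141],[187,315],[105,363],[270,375],[295,100],[130,88]],180,145),.048)*1000
print("wide holes/corners",H.round(1), "mid",H[:2].mean(0),H[2:].mean(0))
print("outl corners",(onz(t,z([[113,398],[293,410],[316,128]],180,145),.012)*1000).round(1))
E
```

```text
line [[571.5 -45.   12. ]
 [570.7 -59.5  12. ]
 [572.3 -30.5  12. ]
 [570.8 -57.9  12. ]
 [572.2 -32.   12. ]
 [569.8 -44.9  12. ]
 [573.1 -45.1  12. ]]
base [[575.9 -54.4  13.7]
 [577.  -33.6  13.7]
 [576.5 -44.1  13.7]]
top [[575.2 -54.1  49.7]
 [576.3 -33.6  49.7]
 [575.8 -43.9  49.7]
 [589.6 -44.5  49.7]]
wide holes/corners [[648.8 124.3  48. ]
 [600.7 126.8  48. ]
 [587.1 148.2  48. ]
 [584.9 104.   48. ]
 [660.8 100.1  48. ]
 [663.  144.8  48. ]] mid [624.73823078 125.54730031  48.        ] [623.94192003 124.283152    48.        ]
outl corners [[584.  150.9  12. ]
 [581.8 101.   12. ]
 [662.3  97.5  12. ]]
```

```bash
python3 - <<'E'
import cv2
im=cv2.imread("pics/wrist3.png"); cv2.imwrite("pics/z3.png",cv2.resize(im[165:245,220:340],None,fx=6,fy=6,interpolation=2))
im=cv2.imread("pics/wrist4.png"); cv2.imwrite("pics/z4.png",cv2.resize(im[140:260,230:330],None,fx=5,fy=5,interpolation=2))
E
```

```text
(no output)
```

View pics/z3.png

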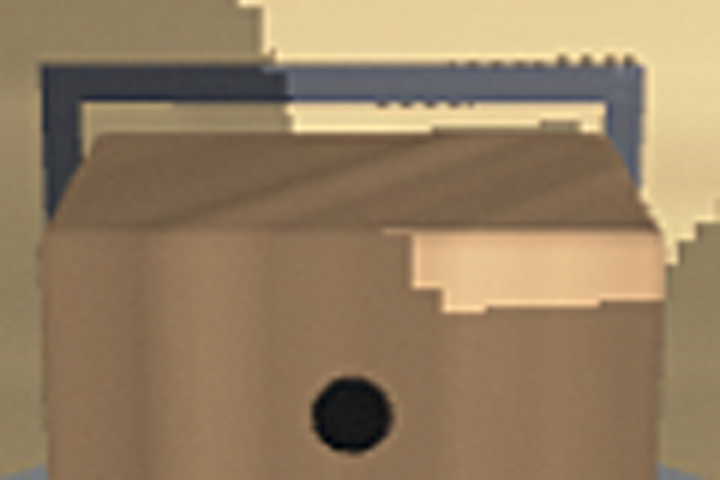

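View pics/z4.png

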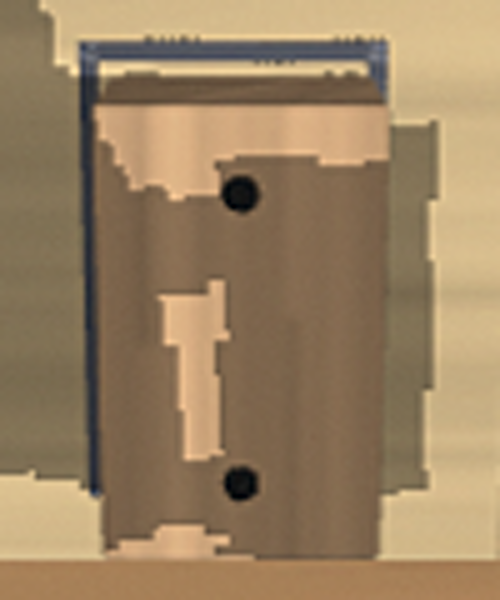

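The close-up shows the narrow cleat's base (front edge at zoom y 185) 5 mm from the centre of the outline's front line, where it should be 2 mm. It is also about 1 mm too far in +y. The wide cleat's view shows a similar offset of about 2.4 mm in x and 1 mm in y. I'll correct this one before setting it down, then mend the wide one.

```bash
python3 - <<'E'
from h import *
from station import ctrl
o=ctrl.get_obs(); p=o["ee_pos"]*1000; print(p,plan([p[0]-3,p[1]-.9,p[2]],86.8,o))
E
```

```text
[614.26911131 -45.44684965  19.70480746] (array([-0. ,  2.9, -1.1]), np.float64(-0.0), 'jaw now 86.8', 'tcp', array([614.3, -45.4,  19.7]))
```

Call:
servo_tool:
  motion: [0.5,3,-1,0,1,3,-1,0,1,3,-1,0,1,3,-1,0]

```text
time_s: 14.52
ee_pos: [0.6111, -0.0463, 0.0185]
eef_rot: [3.023, 1.571, -1.746]
force: [-0.8, -0.2, 0.1]
grip_width: 0.0218
```

```bash
python3 - <<'E'
from h import *
import pickle
from station import ctrl
c=ctrl.camera("wrist"); o=ctrl.get_obs(); print(o["ee_pos"],o["force"])
im=c["color"][:,:,::-1]
cv2.imwrite("pics/z8.png",cv2.resize(im[160:240,220:320],None,fx=7,fy=7,interpolation=2))
pickle.dump(c,open("wrist8.pkl","wb"))
E
```

```text
[ 0.61113424 -0.04624897  0.01845247] [ 0.00187539 -0.02591395 -0.53240011]
```

View pics/z8.png

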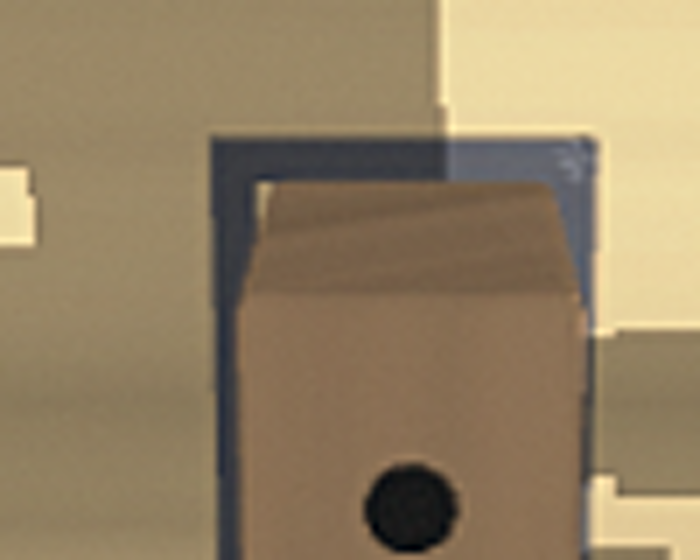

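The base is now about 1.9 mm inside the front line centre (target 2) and centred sideways within 0.3 mm. I'll set it down.

Call:
servo_tool:
  motion: [0.8,0,0,0,0.8,0,0,0,0.8,0,0,0]

```text
time_s: 14.95
ee_pos: [0.6112, -0.0463, 0.0179]
eef_rot: [-1.717, 1.57, -0.203]
force: [-1.9, 0.4, 4.3]
grip_width: 0.0219
```

Call:
servo_tool:
  motion: [0,0,0,0,0,0,0,0,0,0,0,0,0,0,0,0]
  gripper: 0.8

```text
time_s: 15.45
ee_pos: [0.6111, -0.0462, 0.0176]
eef_rot: [1.237, 1.571, 2.752]
force: [0.5, 0.1, -0.2]
grip_width: 0.0584
```

Call:
servo_tool:
  motion: [-30,0,0,0,-65,0,0,0,-65,0,0,0,-65,0,0,0]

```text
time_s: 15.95
ee_pos: [0.6107, -0.0462, 0.082]
eef_rot: [1.487, 1.57, 3.002]
force: [-0.5, -0.6, -0.5]
grip_width: 0.0754
```

```bash
python3 - <<'E'
from h import *
import pickle
from station import ctrl
c=ctrl.camera("wrist"); o=ctrl.get_obs(); print(o["ee_pos"],o["force"])
cv2.imwrite("pics/wrist9.png",c["color"][:,:,::-1])
print(plan([622.9,124.2,80],86.8,o))
E
```

```text
[ 0.61056576 -0.0462005   0.08155618] [-0.08975075 -0.10608359  0.35894924]
(array([  1.6,  -2.7, 170.8]), np.float64(-0.0), 'jaw now 86.8', 'tcp', array([610.6, -46.2,  81.6]))
```

View pics/wrist9.png

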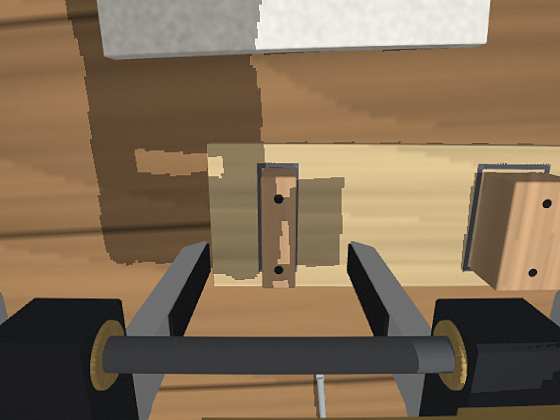

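The narrow cleat stands in its outline at (279,230). At the right, the wide cleat shows too large a gap at its robot-side edge, so I'll regrasp it and nudge it.

Call:
servo_tool:
  motion: [1,-2.7,171,0,1,-2.7,171,0,1,-2.7,171,0,1,-2.7,171,0,1,-2.7,171,0,1,-2.7,171,0,1,-2.7,171,0]

```text
time_s: 16.88
ee_pos: [0.6235, 0.1233, 0.0816]
eef_rot: [2.194, 1.571, -2.576]
force: [0.7, -0.5, 0.3]
grip_width: 0.0752
```

Call:
servo_tool:
  motion: [30,0,0,0,50,0,0,0,60,0,0,0,62,0,0,0,62,0,0,0]

```text
time_s: 17.5
ee_pos: [0.6238, 0.1243, 0.0203]
eef_rot: [-1.359, 1.57, 0.156]
force: [0.4, 0.2, -1.0]
grip_width: 0.0752
```

Call:
servo_tool:
  motion: [0,0,0,0,0,0,0,0,0,0,0,0,0,0,0,0,0,0,0,0,0,0,0,0]
  gripper: 0
  force: 20

```text
time_s: 18.25
ee_pos: [0.6235, 0.1243, 0.0198]
eef_rot: [-1.334, 1.571, 0.181]
force: [-1.1, -0.1, 2.8]
grip_width: 0.046
```

```bash
python3 - <<'E'
from h import *
import pickle
from station import ctrl
c=ctrl.camera("wrist"); o=ctrl.get_obs(); print(o["time_s"],o["ee_pos"],o["force"],o["grip_width"])
im=c["color"][:,:,::-1]
cv2.imwrite("pics/z10.png",cv2.resize(im[165:245,220:340],None,fx=6,fy=6,interpolation=2))
pickle.dump(c,open("wrist10.pkl","wb"))
E
```

```text
18.3 [0.6234818  0.12432434 0.01983261] [-0.50234115  0.65803572  3.86010384] 0.04581904399752733
```

View pics/z10.png

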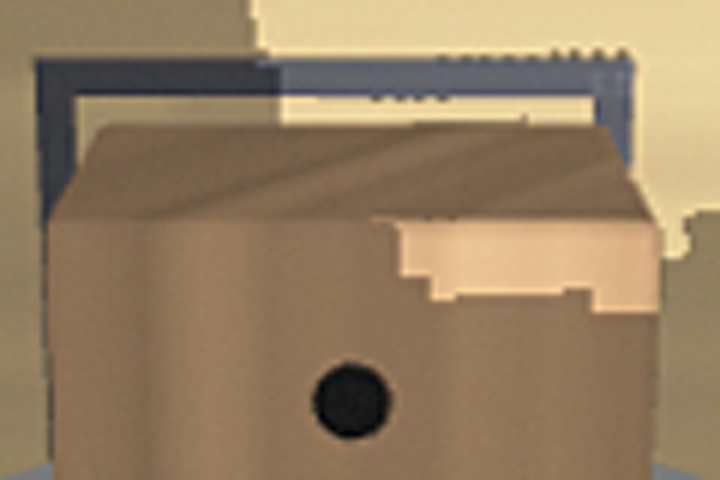

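```bash
python3 - <<'E'
from h import *
import pickle
c=pickle.load(open("wrist10.pkl","rb"))
z=lambda pts,a,b,s=6:(np.array(pts,float)+.5)/s-.5+np.array([a,b])
print((onz(c,z([[335,77],[37,77],[634,77],[350,127],[102,127],[602,127]],220,165),.012)*1000).round(1))
from station import ctrl
o=ctrl.get_obs(); p=o["ee_pos"]*1000; print(p,plan([p[0]-2.3,p[1]-1.4,p[2]],86.8,o))
E
```

```text
[[581.3 124.7  12. ]
 [579.8  98.3  12. ]
 [582.7 151.2  12. ]
 [585.9 125.8  12. ]
 [584.6 103.7  12. ]
 [587.1 148.3  12. ]]
[623.48180319 124.32433581  19.83261333] (array([-0. ,  2.2, -1.5]), np.float64(-0.0), 'jaw now 86.8', 'tcp', array([623.5, 124.3,  19.8]))
```

Call:
servo_tool:
  motion: [-3,0,0,0,-3,2.5,-1.5,0,-3,2.5,-1.5,0,-2,2.5,-1.5,0,-1,2.5,-1.5,0,-1,2.5,-1.5,0,-1,2.5,-1.5,0]

```text
time_s: 19.18
ee_pos: [0.6208, 0.123, 0.0206]
eef_rot: [2.797, 1.571, -1.972]
force: [-0.9, -0.6, -0.1]
grip_width: 0.0459
```

```bash
python3 - <<'E'
from h import *
import pickle
from station import ctrl
c=ctrl.camera("wrist"); o=ctrl.get_obs(); print(o["time_s"],o["ee_pos"],o["force"],o["grip_width"])
im=c["color"][:,:,::-1]
cv2.imwrite("pics/z11.png",cv2.resize(im[165:245,220:340],None,fx=6,fy=6,interpolation=2))
E
```

```text
19.225 [0.62081685 0.12296884 0.02064225] [-0.09382853 -1.24291782 -0.57379343] 0.04594514943158279
```

View pics/z11.png

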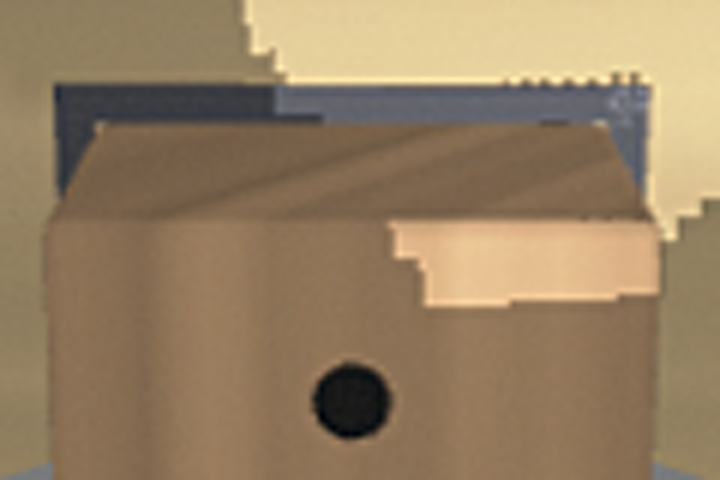

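The wide cleat's base is now centred: outline 56–650, base 102–604 in the crop, front gap about 1.9 mm. I'll release it and check from above.

Call:
servo_tool:
  motion: [1,0,0,0,1,0,0,0,1,0,0,0]

```text
time_s: 19.6
ee_pos: [0.6209, 0.123, 0.0198]
eef_rot: [-1.381, 1.57, 0.134]
force: [0.7, -0.1, 1.4]
grip_width: 0.0461
```

Call:
servo_tool:
  motion: [0,0,0,0,0,0,0,0,0,0,0,0,0,0,0,0]
  gripper: 0.85

```text
time_s: 20.1
ee_pos: [0.6208, 0.123, 0.0196]
eef_rot: [1.975, 1.571, -2.794]
force: [-0.7, 0.4, -0.4]
grip_width: 0.0785
```

Call:
servo_tool:
  motion: [-30,0,0,0,-80,0,0,0,-80,0,0,0,-80,0,0,0,-80,0,0,0]

```text
time_s: 20.72
ee_pos: [0.6202, 0.1229, 0.0983]
eef_rot: [1.749, 1.569, -3.019]
force: [-0.8, -0.4, -0.5]
grip_width: 0.0802
```

```bash
python3 - <<'E'
from h import *
import pickle
from station import ctrl
c=ctrl.camera("wrist"); o=ctrl.get_obs(); print(o["time_s"],o["ee_pos"],o["force"],o["grip_width"])
pickle.dump(c,open("wrist12.pkl","wb"))
cv2.imwrite("pics/wrist12.png",c["color"][:,:,::-1])
print(plan([463,-29.5,100],-1.2,o))
W=world(c);Z=W[...,2]
for u,v in ((.621,.123),(.611,-.046)):
    m=(Z>.042)&(Z<.055)&(np.hypot(W[...,0]-u,W[...,1]-v)<.06)
    n,l,s,_=cv2.connectedComponentsWithStats(m.astype(np.uint8)); k=1+np.argmax(s[1:,4]); ys,xs=np.nonzero(l==k)
    P=onz(c,np.c_[xs,ys],.048); print(len(xs),*[np.round(q,1) for q in rect(P[:,:2])])
E
```

```text
20.775 [0.62030727 0.12286773 0.09836039] [ 0.02385542 -0.27818909 -0.14827479] 0.07975844980476887
(array([  -1.3,  148.5, -161. ]), np.float64(88.0), 'jaw now 86.8', 'tcp', array([620.3, 122.9,  98.4]))
7079 [619.6 122.8] [75.7 45.5] -3.2
3505 [610.  -43.3] [74.9 25.4] -2.7
```

View pics/wrist12.png

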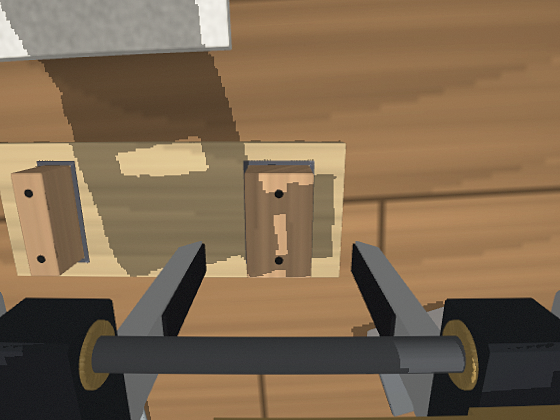

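Both cleats stand inside their outlines: wide at (279,220), narrow at (40,220). Now the shelf board.

```bash
python3 - <<'E'
from station import ctrl
print(ctrl.get_obs()["qpos"])
E
```

```text
[ 1.37638084e-01  5.81142796e-01  1.37665252e+00 -1.13367171e-05
  1.18582091e+00 -1.37690169e+00]
```

Call:
servo_tool:
  motion: [0,148,-161,88,0,148,-161,88,0,148,-161,88,0,148,-161,88,0,148,-161,88,0,148,-161,88,0,148,-161,88,0,148,-161,88,0,148,-161,88,0,148,-161,88,0,148,-161,88,0,148,-161,88]
  gripper: 1

```text
time_s: 22.28
ee_pos: [0.464, -0.0295, 0.0996]
eef_rot: [2.828, 1.571, 2.808]
force: [-1.1, -0.1, -0.5]
grip_width: 0.0936
```

```bash
python3 - <<'E'
from h import *
import pickle
from station import ctrl
c=ctrl.camera("wrist"); o=ctrl.get_obs(); print(o["time_s"],o["ee_pos"],o["force"],o["grip_width"])
cv2.imwrite("pics/wrist13.png",c["color"][:,:,::-1])
W=world(c);Z=W[...,2]
m=(Z>.009)&(Z<.024)&(abs(W[...,0]-.464)<.045)&(abs(W[...,1]+.03)<.14)
n,l,s,_=cv2.connectedComponentsWithStats(m.astype(np.uint8)); k=1+np.argmax(s[1:,4]); ys,xs=np.nonzero(l==k)
P=onz(c,np.c_[xs,ys],.016); print(len(xs),*[np.round(q,1) for q in rect(P[:,:2])])
print(plan([464,-29,3],-1.2,o))
c=ctrl.camera("top"); cv2.imwrite("pics/top13.png",c["color"][:,:,::-1])
E
```

```text
22.325 [ 0.46400458 -0.02946843  0.09964796] [-0.80374106 -0.31696726 -0.15575987] 0.09383242452548114
24148 [465.5 -21.8] [234.3  61.7] 88.7
(array([96.6,  0.5, -0. ]), np.float64(0.0), 'jaw now -1.2', 'tcp', array([464. , -29.5,  99.6]))
```

View pics/wrist13.png

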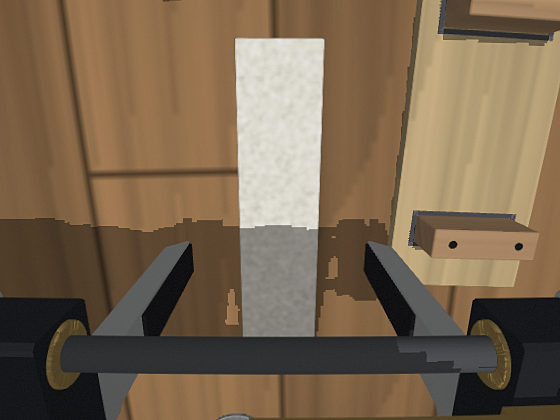

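View pics/top13.png

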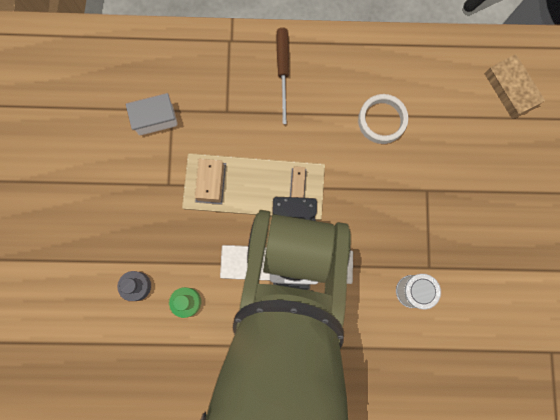

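The shelf board's far end is at (280,38) in the wrist view, which gives a board centre at y≈-29.6, agreeing with the corrected top estimate. I'll grasp it.

Call:
servo_tool:
  motion: [50,0,0,0,80,0,0,0,93,0,0,0,96,0,0,0,96,0,0,0,96,0,0,0,96,0,0,0]

```text
time_s: 23.25
ee_pos: [0.4643, -0.0295, 0.0042]
eef_rot: [-0.134, 1.57, -0.155]
force: [0.4, 1.9, -0.9]
grip_width: 0.094
```

Call:
servo_tool:
  motion: [0,0,0,0,0,0,0,0,0,0,0,0,0,0,0,0,0,0,0,0,0,0,0,0]
  gripper: 0
  force: 35

```text
time_s: 24.0
ee_pos: [0.464, -0.0295, 0.0036]
eef_rot: [1.978, 1.571, 1.956]
force: [0.6, 0.7, -0.2]
grip_width: 0.061
```

Call:
servo_tool:
  motion: [-20,0,0,0,-50,0,0,0,-90,0,0,0,-110,0,0,0,-110,0,0,0,-110,0,0,0]

```text
time_s: 24.75
ee_pos: [0.4635, -0.0294, 0.1126]
eef_rot: [3.017, 1.569, 2.996]
force: [-0.1, 0.2, -1.0]
grip_width: 0.0612
```

```bash
python3 - <<'E'
from h import *
from station import ctrl
c=ctrl.camera("wrist"); o=ctrl.get_obs(); print(o["time_s"],o["ee_pos"],o["force"],o["moment"],o["grip_width"])
cv2.imwrite("pics/wrist14.png",c["color"][:,:,::-1])
print(plan([615.5,38.4,100],-3.2,o))
E
```

```text
24.8 [ 0.46342059 -0.02939528  0.11243867] [ 0.07017223 -0.47887334 -1.54665499] [-0.06179008  0.1499291  -0.00105793] 0.061835114587163405
(array([ 12.2,  71. , 150.6]), np.float64(2.0), 'jaw now -1.2', 'tcp', array([463.4, -29.4, 112.4]))
```

View pics/wrist14.png

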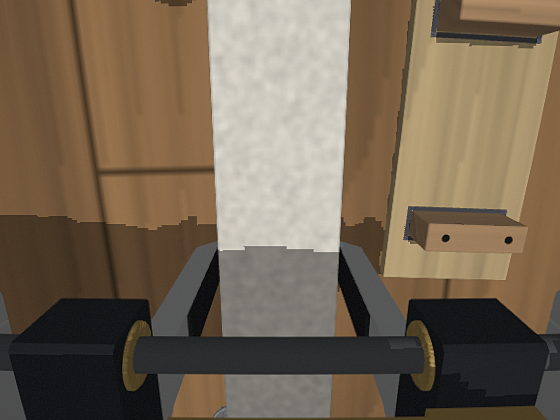

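Call:
servo_tool:
  motion: [0,24,50,1,0,48,100,2,10,71,151,2,10,71,151,2,10,71,151,2,10,71,151,2,10,71,151,2,10,71,151,2]

```text
time_s: 25.8
ee_pos: [0.6164, 0.0381, 0.1042]
eef_rot: [0.0, 1.57, -0.056]
force: [0.3, 0.8, -0.6]
grip_width: 0.0615
```

```bash
python3 - <<'E'
from h import *
from station import ctrl
c=ctrl.camera("wrist"); o=ctrl.get_obs(); print(o["time_s"],o["ee_pos"],o["force"],o["grip_width"])
cv2.imwrite("pics/wrist15.png",c["color"][:,:,::-1])
print(plan([615.7,38.4,53],-3.2,o))
E
```

```text
25.85 [0.61641933 0.03814116 0.10405255] [ 0.6061725  -0.43563616 -1.84260402] 0.06155621753182349
(array([51.1,  0.2, -0.8]), np.float64(-0.0), 'jaw now -3.2', 'tcp', array([616.4,  38.1, 104.1]))
```

View pics/wrist15.png

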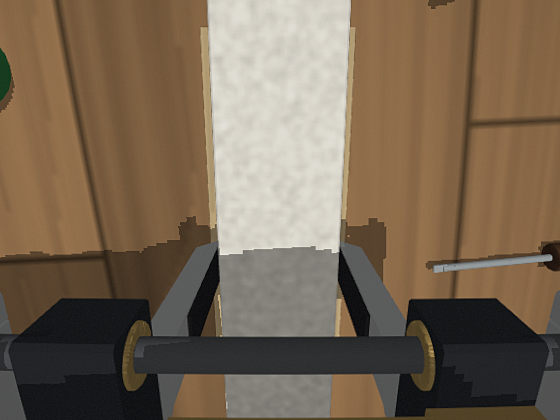

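Call:
servo_tool:
  motion: [20,0,-0.7,0,35,0,-0.7,0,44,0,-0.7,0,49,0,-0.7,0,50,0,-0.7,0,50,0,-0.7,0,50,0,-0.7,0]

```text
time_s: 26.72
ee_pos: [0.616, 0.0384, 0.0541]
eef_rot: [0.079, 1.57, 0.023]
force: [0.0, 0.9, -1.1]
grip_width: 0.0611
```

```bash
python3 - <<'E'
from h import *
from station import ctrl
c=ctrl.camera("wrist"); o=ctrl.get_obs(); print(o["time_s"],o["ee_pos"],o["force"],o["grip_width"])
cv2.imwrite("pics/wrist16.png",c["color"][:,:,::-1])
c=ctrl.camera("side"); s=c["color"][:,:,::-1]; cv2.imwrite("pics/side16.png",cv2.resize(s[120:260,200:380],None,fx=4,fy=4,interpolation=2))
print(plan([615.7,38.4,51.6],-3.2,o))
E
```

```text
26.775 [0.61595831 0.0383462  0.05401637] [ 0.87226684  0.10023548 -1.27827535] 0.06163609471143931
(array([ 2.4,  0. , -0.3]), np.float64(-0.0), 'jaw now -3.2', 'tcp', array([616. ,  38.3,  54. ]))
```

View pics/wrist16.png

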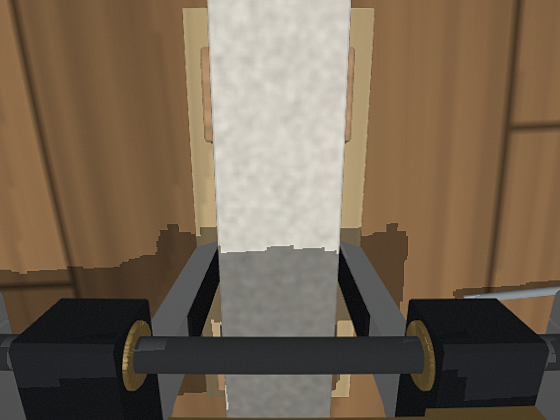

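View pics/side16.png

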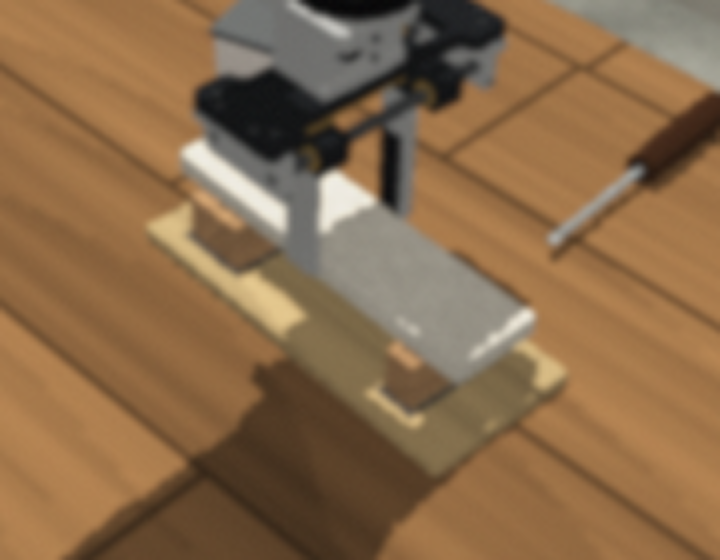

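```bash
python3 - <<'E'
import cv2
im=cv2.imread("pics/wrist16.png"); cv2.imwrite("pics/z16.png",cv2.resize(im[30:150,190:370],None,fx=4,fy=4,interpolation=2))
E
```

```text
(no output)
```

View pics/z16.png

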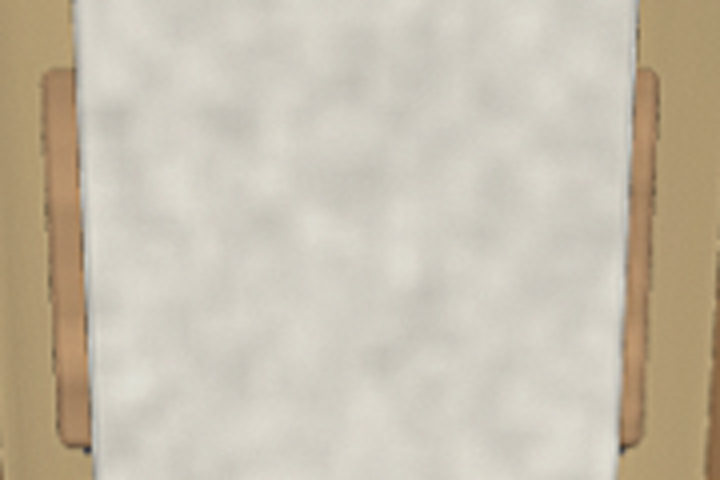

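The board covers the cleat almost centrally, with overhangs of 33 and 22 px in the 4x crop. I'll shift 0.6 mm toward the robot and lower.

Call:
servo_tool:
  motion: [0,0,-0.6,0,1,0,-0.6,0,2,0,-0.6,0,2.2,0,-0.6,0,2.2,0,-0.6,0]

```text
time_s: 27.45
ee_pos: [0.6152, 0.0384, 0.0517]
eef_rot: [0.098, 1.571, 0.041]
force: [-1.5, -0.3, 4.3]
grip_width: 0.0618
```

Contact (4.3 N up), so the board is seated. Releasing.

Call:
servo_tool:
  motion: [0,0,0,0,0,0,0,0,0,0,0,0,0,0,0,0,0,0,0,0]
  gripper: 1

```text
time_s: 28.08
ee_pos: [0.6152, 0.0384, 0.0514]
eef_rot: [-0.531, 1.571, -0.587]
force: [-0.2, 0.4, 0.5]
grip_width: 0.0942
```

Call:
servo_tool:
  motion: [-20,0,0,0,-60,0,0,0,-100,0,0,0,-100,0,0,0,-100,0,0,0]

```text
time_s: 28.7
ee_pos: [0.615, 0.0384, 0.1517]
eef_rot: [-0.124, 1.571, -0.18]
force: [-0.3, -1.5, -1.0]
grip_width: 0.094
```

```bash
python3 - <<'E'
from h import *
from station import ctrl
c=ctrl.camera("wrist"); o=ctrl.get_obs(); print(o["time_s"],o["ee_pos"],o["force"],o["grip_width"],o["qpos"])
cv2.imwrite("pics/wrist17.png",c["color"][:,:,::-1])
print("tin",plan([418.8,-268.8,150],60,o))
E
```

```text
28.75 [0.61479522 0.03835901 0.15101875] [-0.18051027 -0.01177684 -0.50158557] 0.09376998046267503 [2.85800405e-03 4.92531258e-01 1.38310085e+00 6.84045789e-06
 1.26698379e+00 5.90694777e-02]
tin (array([   1.2, -317.7, -178.4]), np.float64(-63.2), 'jaw now -3.2', 'tcp', array([614.8,  38.4, 151. ]))
```

View pics/wrist17.png

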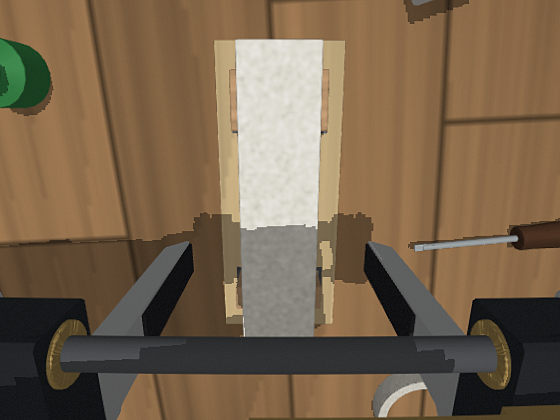

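The shelf board lies across both cleats, with symmetric cleat ends at (232,100) and (325,100). Next the tin.

Call:
servo_tool:
  motion: [0,-308,-196,0,0,-308,-196,0,0,-308,-196,0,0,-308,-196,0,0,-308,-196,0,0,-308,-196,0,0,-308,-196,0,0,-308,-196,0,0,-308,-196,0,0,-308,-196,0,0,-308,-196,0]

```text
time_s: 30.12
ee_pos: [0.4025, -0.2577, 0.1514]
eef_rot: [2.6, 1.571, 2.545]
force: [-0.1, 0.4, -0.2]
grip_width: 0.0937
```

```bash
python3 - <<'E'
from h import *
from station import ctrl
c=ctrl.camera("wrist"); o=ctrl.get_obs(); print(o["time_s"],o["ee_pos"],o["force"],o["grip_width"])
cv2.imwrite("pics/wrist18.png",c["color"][:,:,::-1])
W=world(c);Z=W[...,2]
m=(Z>.066)&(Z<.08)&(np.hypot(W[...,0]-.42,W[...,1]+.268)<.05)
n,l,s,_=cv2.connectedComponentsWithStats(m.astype(np.uint8)); k=1+np.argmax(s[1:,4]); ys,xs=np.nonzero(l==k)
P=onz(c,np.c_[xs,ys],.073); print(len(xs),*[np.round(q,1) for q in rect(P[:,:2])])
c=ctrl.camera("top"); t=c["color"][:,:,::-1]; cv2.imwrite("pics/top18.png",t)
W=world(c);Z=W[...,2]
m=(Z>.055)&(Z<.075)&(np.hypot(W[...,0]-.618,W[...,1]-.039)<.15)
n,l,s,_=cv2.connectedComponentsWithStats(m.astype(np.uint8)); k=1+np.argmax(s[1:,4]); ys,xs=np.nonzero(l==k)
P=onz(c,np.c_[xs,ys],.064); print("shelf",len(xs),np.median(Z[l==k]),*[np.round(q,1) for q in rect(P[:,:2])])
print("tin",plan([418.8,-268.8,20],-3.2,o))
E
```

```text
30.175 [ 0.4024286  -0.25781332  0.15143486] [ 0.11357759 -0.09103275  0.43679639] 0.09400502768329295
4907 [ 419.1 -269.1] [62.1 60.7] 86.9
shelf 4483 0.06433274676464629 [616.   39.9] [249.5  63.8] 86.9
tin (array([131.4, -10.1,  17. ]), np.float64(0.0), 'jaw now -3.2', 'tcp', array([ 402.4, -257.8,  151.4]))
```

View pics/wrist18.png

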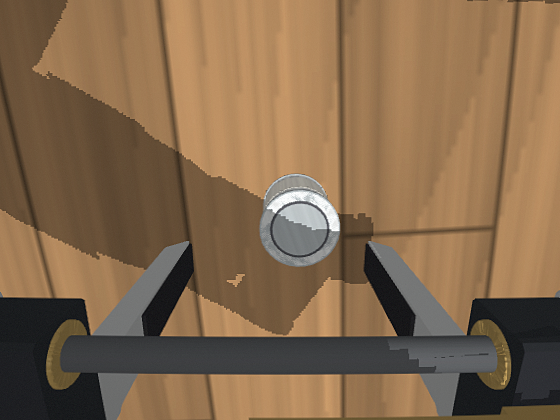

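View pics/top18.png

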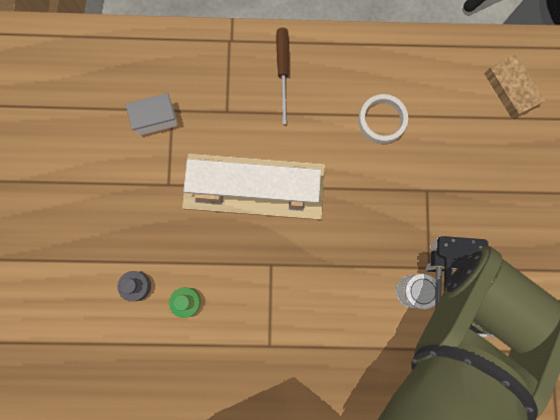

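The tin's lid is at (300,228) in the wrist view, giving (419.1, -269.1), consistent. I'll centre over it first, then descend.

Call:
servo_tool:
  motion: [0,-10,17,0,0,-10,17,0,0,-10,17,0,0,-10,17,0]

```text
time_s: 30.72
ee_pos: [0.4183, -0.2688, 0.1515]
eef_rot: [2.459, 1.571, 2.403]
force: [0.6, -0.2, 0.3]
grip_width: 0.094
```

Call:
servo_tool:
  motion: [45,0,0,0,85,0,0,0,115,0,0,0,128,0,0,0,131,0,0,0,131,0,0,0,131,0,0,0]

```text
time_s: 31.6
ee_pos: [0.419, -0.2694, 0.0214]
eef_rot: [-0.587, 1.569, -0.643]
force: [-0.4, -1.7, 0.8]
grip_width: 0.0937
```

Call:
servo_tool:
  motion: [0,0,0,0,0,0,0,0,0,0,0,0,0,0,0,0,0,0,0,0,0,0,0,0]
  gripper: 0
  force: 35

```text
time_s: 32.35
ee_pos: [0.4186, -0.2691, 0.0205]
eef_rot: [-3.024, 1.571, -3.081]
force: [-1.0, 0.4, 0.6]
grip_width: 0.0597
```

Call:
servo_tool:
  motion: [-8,0,0,0,-25,0,0,0,-50,0,0,0,-80,0,0,0,-110,0,0,0,-130,0,0,0,-135,0,0,0,-135,0,0,0]

```text
time_s: 33.35
ee_pos: [0.4185, -0.269, 0.1555]
eef_rot: [-0.323, 1.571, -0.379]
force: [-0.6, -0.1, -4.9]
grip_width: 0.0599
```

```bash
python3 - <<'E'
from h import *
from station import ctrl
c=ctrl.camera("wrist"); o=ctrl.get_obs(); print(o["time_s"],o["ee_pos"],o["force"],o["moment"],o["grip_width"])
cv2.imwrite("pics/wrist19.png",c["color"][:,:,::-1])
print(plan([620.0,123.0,155],-3.2,o))
E
```

```text
33.4 [ 0.41832499 -0.26884594  0.15493818] [-0.39987623  0.19489589 -5.02006617] [-0.03910294  0.04230297 -0.00555179] 0.059581357705140996
(array([ -0. , 402.6, 179.3]), np.float64(-0.0), 'jaw now -3.2', 'tcp', array([ 418.3, -268.8,  154.9]))
```

View pics/wrist19.png

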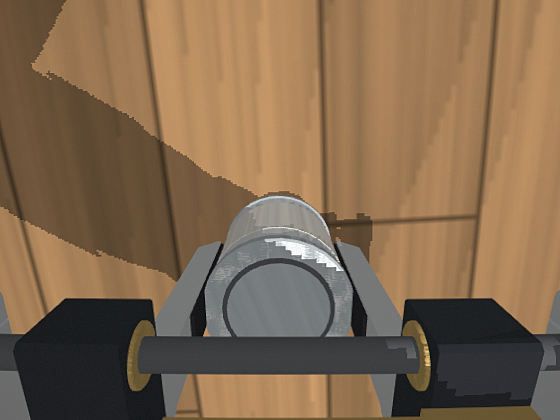

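The tin is held upright (4.9 N). I'll carry it gently over the wide cleat.

Call:
servo_tool:
  motion: [0,15,7,0,0,45,20,0,0,85,38,0,0,130,58,0,0,175,78,0,0,220,98,0,0,265,118,0,0,310,138,0,0,350,156,0,0,380,169,0,0,396,176,0,0,402.5,179.5,0,0,402.5,179.5,0,0,402.5,179.5,0]

```text
time_s: 35.15
ee_pos: [0.6203, 0.1218, 0.1555]
eef_rot: [-1.909, 1.571, -1.966]
force: [-0.6, -0.7, -4.8]
grip_width: 0.0599
```

```bash
python3 - <<'E'
from h import *
from station import ctrl
o=ctrl.get_obs(); print(o["time_s"],o["ee_pos"],o["force"],o["grip_width"])
print(plan([620.0,123.0,86],-3.2,o))
E
```

```text
35.15 [0.62026159 0.12184011 0.15552701] [-0.60218003 -0.67270285 -4.75947041] 0.05987763892310966
(array([69.5,  1.2, -0.3]), np.float64(-0.1), 'jaw now -3.3', 'tcp', array([620.3, 121.8, 155.5]))
```

Call:
servo_tool:
  motion: [10,0.7,-0.2,0,28,0.7,-0.2,0,45,0.7,-0.2,0,58,0.7,-0.2,0,65,0.7,-0.2,0,68,0.7,-0.2,0,68.5,0.7,-0.2,0,68.5,0.7,-0.2,0]

```text
time_s: 36.15
ee_pos: [0.6205, 0.1234, 0.0874]
eef_rot: [0.171, 1.57, 0.114]
force: [0.8, -0.3, -4.7]
grip_width: 0.0599
```

```bash
python3 - <<'E'
from h import *
from station import ctrl
o=ctrl.get_obs(); print(o["time_s"],o["ee_pos"],o["force"],o["grip_width"])
print(plan([620.0,123.0,84.5],-3.2,o))
c=ctrl.camera("side"); s=c["color"][:,:,::-1]; cv2.imwrite("pics/side20.png",cv2.resize(s[100:260,180:380],None,fx=4,fy=3.75,interpolation=2))
E
```

```text
36.15 [0.62050356 0.12344362 0.08742945] [ 0.76035098 -0.25439554 -4.65234204] 0.059913454124754364
(array([ 2.9, -0.5, -0.5]), np.float64(-0.0), 'jaw now -3.2', 'tcp', array([620.5, 123.4,  87.4]))
```

View pics/side20.png

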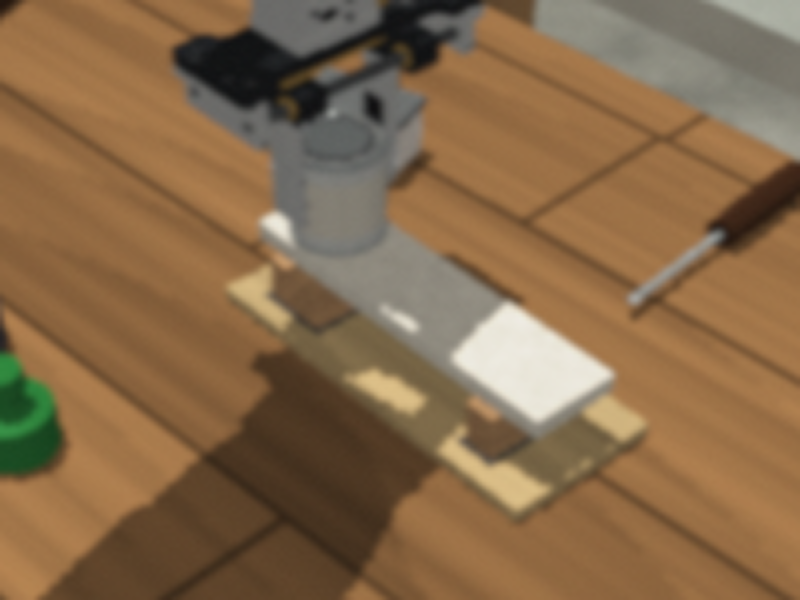

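The tin at (340,185) hangs just above the board, over the wide cleat. I'll lower the last 2–3 mm slowly.

Call:
servo_tool:
  motion: [0.8,-0.3,-0.4,0,1.6,-0.3,-0.4,0,2.3,-0.3,-0.4,0,2.6,-0.3,-0.4,0,2.6,-0.3,-0.4,0]

```text
time_s: 36.83
ee_pos: [0.6199, 0.1231, 0.0845]
eef_rot: [0.304, 1.571, 0.248]
force: [-0.6, -0.9, -2.3]
grip_width: 0.0598
```

Call:
servo_tool:
  motion: [0.4,0,0,0,0.4,0,0,0,0.4,0,0,0]

```text
time_s: 37.2
ee_pos: [0.6199, 0.1231, 0.0845]
eef_rot: [0.152, 1.571, 0.095]
force: [-5.5, -1.5, 6.0]
grip_width: 0.059
```

Call:
servo_tool:
  motion: [0,0,0,0,0,0,0,0,0,0,0,0,0,0,0,0,0,0,0,0]
  gripper: 1

```text
time_s: 37.83
ee_pos: [0.6199, 0.1232, 0.0839]
eef_rot: [0.094, 1.571, 0.038]
force: [-1.0, -0.1, 0.5]
grip_width: 0.0942
```

Call:
servo_tool:
  motion: [-15,0,0,0,-45,0,0,0,-85,0,0,0,-110,0,0,0,-110,0,0,0,-110,0,0,0]

```text
time_s: 38.58
ee_pos: [0.6195, 0.1231, 0.1932]
eef_rot: [-2.937, 1.57, -2.993]
force: [-0.1, 0.1, -1.3]
grip_width: 0.0941
```

```bash
python3 - <<'E'
from h import *
from station import ctrl
c=ctrl.camera("wrist"); o=ctrl.get_obs(); print(o["time_s"],o["ee_pos"],o["force"],o["grip_width"],o["qpos"])
cv2.imwrite("pics/wrist21.png",c["color"][:,:,::-1])
print(plan([418,255,150],-3.2,o),plan([418,255,150],45,o))
E
```

```text
38.625 [0.61940779 0.12305185 0.19275527] [ 0.66756838 -0.29075559 -0.38601344] 0.09368584824861588 [ 1.38123235e-01  4.94123653e-01  1.28197389e+00 -1.09676824e-05
  1.36732277e+00  1.94383755e-01]
(array([  43.1,  120.4, -208.4]), np.float64(-0.0), 'jaw now -3.2', 'tcp', array([619.4, 123.1, 192.8])) (array([  43.1,  120.4, -208.4]), np.float64(-48.2), 'jaw now -3.2', 'tcp', array([619.4, 123.1, 192.8]))
```

View pics/wrist21.png

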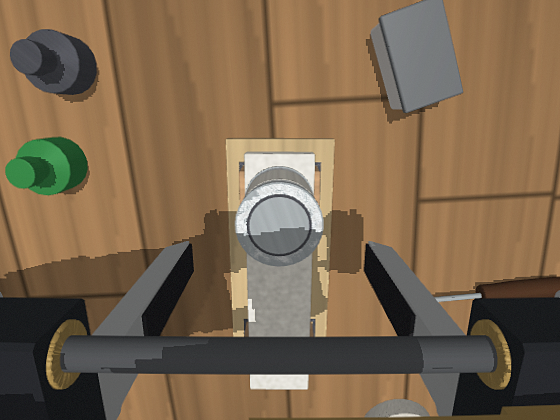

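The tin stands upright over the wide cleat at (280,223). The dark weight (55,62) and green decoy (47,165) are both visible. I'll go to the dark one with the jaws along x, clear of the green one.

Call:
servo_tool:
  motion: [0,120,-208,0,0,120,-208,0,40,120,-208,0,40,120,-208,0,40,120,-208,0,40,120,-208,0,40,120,-208,0,40,120,-208,0,40,120,-208,0]

```text
time_s: 39.75
ee_pos: [0.4193, 0.2544, 0.1539]
eef_rot: [2.665, 1.571, 2.608]
force: [-0.1, 0.2, -0.2]
grip_width: 0.0941
```

```bash
python3 - <<'E'
from h import *
from station import ctrl
c=ctrl.camera("wrist"); o=ctrl.get_obs(); print(o["time_s"],o["ee_pos"],o["force"],o["grip_width"])
cv2.imwrite("pics/wrist22.png",c["color"][:,:,::-1])
W=world(c);Z=W[...,2]
m=(Z>.058)&(Z<.075)&(np.hypot(W[...,0]-.418,W[...,1]-.255)<.04)
n,l,s,_=cv2.connectedComponentsWithStats(m.astype(np.uint8)); k=1+np.argmax(s[1:,4]); ys,xs=np.nonzero(l==k)
P=onz(c,np.c_[xs,ys],.066); q=rect(P[:,:2]); print(len(xs),*[np.round(a,1) for a in q])
print(plan([q[0][0],q[0][1],9],-3.2,o))
E
```

```text
39.8 [0.41918155 0.25440115 0.15393035] [0.52907635 0.19095099 0.09660909] 0.09382306352655352
980 [419.4 257.4] [27.5 26.6] 86.7
(array([144.9,   3. ,   0. ]), np.float64(-0.1), 'jaw now -3.3', 'tcp', array([419.2, 254.4, 153.9]))
```

View pics/wrist22.png

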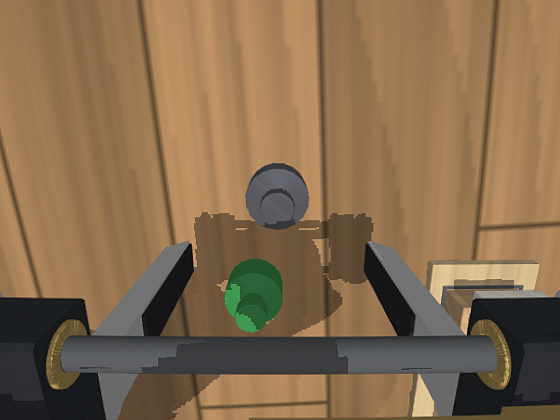

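The dark weight is at (277,195) and the green decoy at (253,290), clear of the fingers' path. Grasping the body.

Call:
servo_tool:
  motion: [0,1.5,-0.5,0,50,1.5,-0.5,0,95,1.5,-0.5,0,130,1.5,-0.5,0,143,1.5,-0.5,0,145,1.5,-0.5,0,145,1.5,-0.5,0,145,1.5,-0.5,0]

```text
time_s: 40.8
ee_pos: [0.4191, 0.2565, 0.01]
eef_rot: [0.528, 1.569, 0.472]
force: [0.9, 0.2, -0.3]
grip_width: 0.0937
```

Call:
servo_tool:
  motion: [0,0,0,0,0,0,0,0,0,0,0,0,0,0,0,0,0,0,0,0,0,0,0,0]
  gripper: 0
  force: 40

```text
time_s: 41.55
ee_pos: [0.4185, 0.2561, 0.0089]
eef_rot: [-2.688, 1.571, -2.744]
force: [-1.1, 0.4, 0.4]
grip_width: 0.055
```

Call:
servo_tool:
  motion: [-8,0,0,0,-25,0,0,0,-50,0,0,0,-90,0,0,0,-130,0,0,0,-165,0,0,0,-185,0,0,0,-190,0,0,0,-190,0,0,0]

```text
time_s: 42.68
ee_pos: [0.4183, 0.256, 0.1988]
eef_rot: [-2.495, 1.571, -2.551]
force: [-0.6, 1.2, -5.3]
grip_width: 0.0554
```

```bash
python3 - <<'E'
from h import *
from station import ctrl
c=ctrl.camera("wrist"); o=ctrl.get_obs(); print(o["time_s"],o["ee_pos"],o["force"],o["moment"],o["grip_width"])
cv2.imwrite("pics/wrist23.png",c["color"][:,:,::-1])
print(plan([610.5,-46.2,200],-3.2,o))
W=world(c);Z=W[...,2]-o["ee_pos"][2]
m=(Z>.047)&(Z<.07)&(np.hypot(W[...,0]-o["ee_pos"][0],W[...,1]-o["ee_pos"][1])<.04)
ys,xs=np.nonzero(m); P=onz(c,np.c_[xs,ys],o["ee_pos"][2]+.0567); q=rect(P[:,:2]); print(len(xs),*[np.round(a,1) for a in q])
E
```

```text
42.725 [0.41817755 0.25596886 0.19834797] [-0.27204797  0.46395509 -3.97442481] [-0.074377    0.06928469 -0.04537879] 0.055214834425017956
(array([  -1.7, -290.9,  209. ]), np.float64(-0.0), 'jaw now -3.2', 'tcp', array([418.2, 256. , 198.3]))
6775 [418.6 260.6] [86.5 28.4] -3.2
```

View pics/wrist23.png

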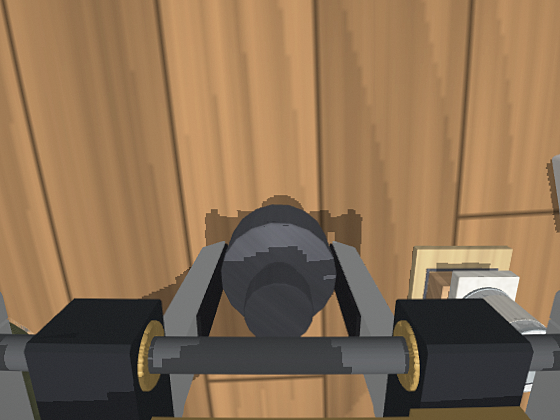

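```bash
python3 - <<'E'
from h import *
from station import ctrl
c=ctrl.camera("wrist"); o=ctrl.get_obs()
for d in (-5,0,5):
    print(d,proj(c,[[o["ee_pos"][0],o["ee_pos"][1]+d/1000,o["ee_pos"][2]+.057]]))
im=c["color"][:,:,::-1]; cv2.imwrite("pics/z23.png",cv2.resize(im[195:350,200:360],None,fx=4,fy=3.8,interpolation=2))
E
```

```text
-5 [[276.85086043 326.92962583]]
0 [[276.11858246 315.82442759]]
5 [[275.37103101 304.47690539]]
```

View pics/z23.png

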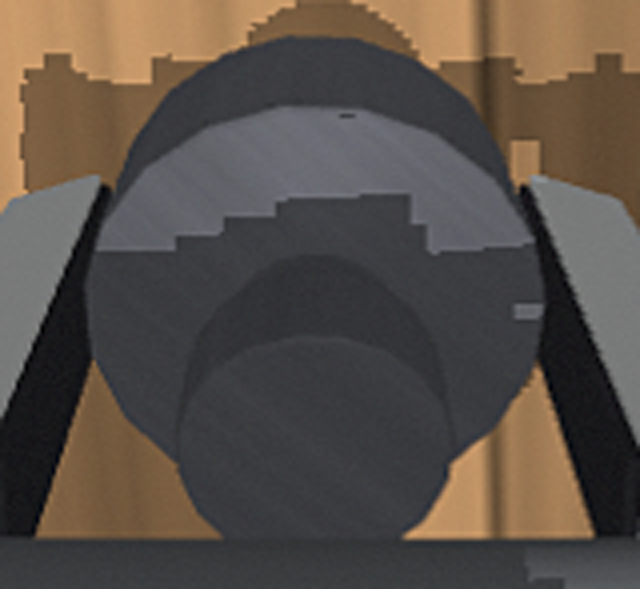

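The weight is held centrally: the knob centre projects within about 1 mm of the tool axis. I'll carry it over the narrow cleat.

Call:
servo_tool:
  motion: [0,-10,7,0,0,-35,25,0,0,-70,50,0,0,-110,79,0,0,-150,108,0,0,-190,137,0,0,-230,165,0,0,-262,188,0,0,-282,203,0,0,-291,209,0,0,-291,209,0,0,-291,209,0]

```text
time_s: 44.28
ee_pos: [0.6105, -0.0454, 0.1989]
eef_rot: [2.612, 1.57, 2.557]
force: [-0.3, -0.2, -5.3]
grip_width: 0.0556
```

```bash
python3 - <<'E'
from h import *
from station import ctrl
o=ctrl.get_obs(); print(o["time_s"],o["ee_pos"],o["force"],o["grip_width"])
print(plan([610.5,-46.2,76],-3.2,o))
E
```

```text
44.275 [ 0.61048666 -0.04537782  0.19892937] [-0.29423921 -0.17827579 -5.33628492] 0.05561878339472681
(array([ 1.229e+02, -8.000e-01,  1.000e-01]), np.float64(0.0), 'jaw now -3.2', 'tcp', array([610.5, -45.4, 198.9]))
```

Call:
servo_tool:
  motion: [15,-0.4,0,0,40,-0.4,0,0,70,-0.4,0,0,95,-0.4,0,0,112,-0.4,0,0,120,-0.4,0,0,122,-0.4,0,0,122,-0.4,0,0,122,-0.4,0,0]

```text
time_s: 45.4
ee_pos: [0.6112, -0.0466, 0.0777]
eef_rot: [-0.073, 1.57, -0.129]
force: [0.5, -0.1, -4.4]
grip_width: 0.0546
```

```bash
python3 - <<'E'
from h import *
from station import ctrl
o=ctrl.get_obs(); print(o["time_s"],o["ee_pos"],o["force"],o["grip_width"])
print(plan([610.5,-46.2,73],-3.2,o))
c=ctrl.camera("side"); s=c["color"][:,:,::-1]; cv2.imwrite("pics/side24.png",cv2.resize(s[100:260,180:380],None,fx=4,fy=3.75,interpolation=2))
E
```

```text
45.4 [ 0.6111535  -0.04658569  0.07766988] [ 0.47434533 -0.14130387 -4.38301472] 0.054648391985849955
(array([ 4.7,  0.3, -0.7]), np.float64(-0.0), 'jaw now -3.2', 'tcp', array([611.2, -46.6,  77.7]))
```

View pics/side24.png

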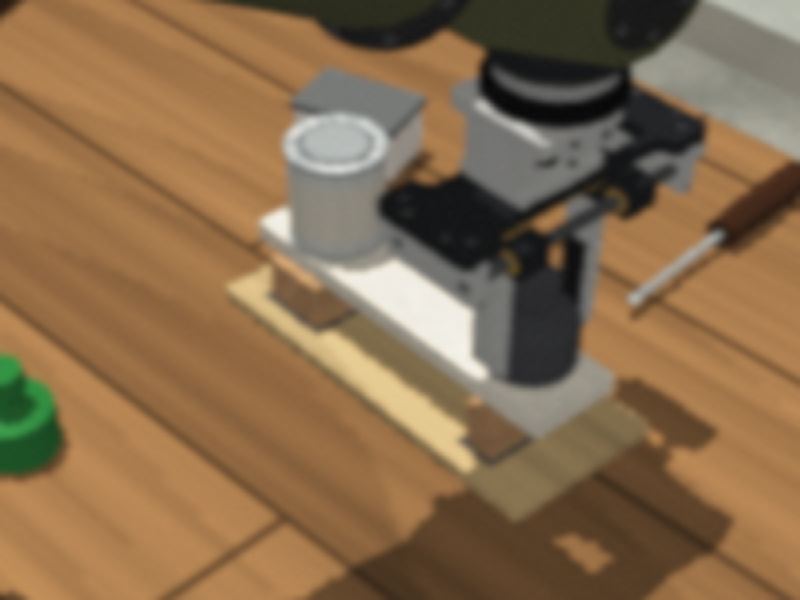

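Call:
servo_tool:
  motion: [1.2,0.2,-0.4,0,2.4,0.2,-0.4,0,3.5,0.2,-0.4,0,4,0.2,-0.4,0,4.2,0.2,-0.4,0,4.2,0.2,-0.4,0]

```text
time_s: 46.2
ee_pos: [0.6104, -0.0463, 0.073]
eef_rot: [-0.117, 1.571, -0.173]
force: [-3.1, -0.0, -0.2]
grip_width: 0.0548
```

Call:
servo_tool:
  motion: [0.3,0,0,0,0.3,0,0,0,0.3,0,0,0]

```text
time_s: 46.58
ee_pos: [0.6104, -0.0463, 0.0729]
eef_rot: [-0.189, 1.571, -0.246]
force: [-5.6, 0.6, 4.9]
grip_width: 0.0551
```

Call:
servo_tool:
  motion: [0,0,0,0,0,0,0,0,0,0,0,0,0,0,0,0,0,0,0,0]
  gripper: 1

```text
time_s: 47.2
ee_pos: [0.6105, -0.0463, 0.0724]
eef_rot: [-0.186, 1.571, -0.242]
force: [0.3, -0.1, -0.6]
grip_width: 0.094
```

Call:
servo_tool:
  motion: [-15,0,0,0,-45,0,0,0,-85,0,0,0,-120,0,0,0,-120,0,0,0,-120,0,0,0]

```text
time_s: 47.95
ee_pos: [0.6102, -0.0462, 0.1923]
eef_rot: [3.125, 1.57, 3.069]
force: [0.2, -0.4, -0.2]
grip_width: 0.0943
```

```bash
python3 - <<'E'
from h import *
from station import ctrl
c=ctrl.camera("wrist"); o=ctrl.get_obs(); print(o["time_s"],o["ee_pos"],o["force"],o["grip_width"])
cv2.imwrite("pics/wrist25.png",c["color"][:,:,::-1])
print(plan([400,-200,200],-3.2,o))
E
```

```text
48.0 [ 0.61001484 -0.04626863  0.19172938] [ 0.39519573  0.32927253 -0.48027117] 0.09359507051357664
(array([  -8. , -165.3, -201.1]), np.float64(-0.0), 'jaw now -3.2', 'tcp', array([610. , -46.3, 191.7]))
```

View pics/wrist25.png

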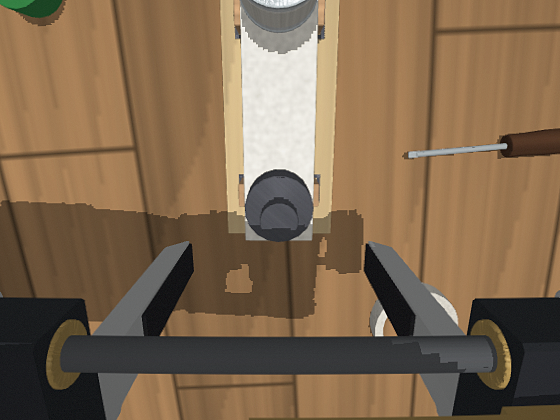

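The weight stands on the narrow end at (278,205) and the tin is beyond it. I'll back the arm off and check with the fixed cameras.

Call:
servo_tool:
  motion: [-10,-190,-200,0,-10,-190,-200,0,-10,-190,-200,0,-10,-190,-200,0,-10,-190,-200,0,-10,-190,-200,0,-10,-190,-200,0,-10,-190,-200,0,-10,-190,-200,0]

```text
time_s: 49.12
ee_pos: [0.4005, -0.2242, 0.2022]
eef_rot: [2.505, 1.57, 2.45]
force: [-0.5, -0.2, -0.1]
grip_width: 0.0942
```

```bash
python3 - <<'E'
from h import *
from station import ctrl
o=ctrl.get_obs(); print(o["time_s"],o["ee_pos"])
c=ctrl.camera("top"); t=c["color"][:,:,::-1]; cv2.imwrite("pics/top26.png",cv2.resize(t[70:240,110:430],None,fx=2.5,fy=2.5,interpolation=2))
W=world(c);Z=W[...,2]
for nm,u,v,r,z0,z1,zt in [("shelf",.618,.039,.15,.055,.075,.064),("tin",.622,.124,.06,.128,.145,.137),("weight",.613,-.046,.06,.12,.14,.130),("wbody",.613,-.046,.06,.09,.105,.098),("glue",.750,.241,.07,.04,.06,.05)]:
    m=(Z>z0)&(Z<z1)&(np.hypot(W[...,0]-u,W[...,1]-v)<r); ys,xs=np.nonzero(m)
    P=onz(c,np.c_[xs,ys],zt); print(nm,len(xs),"%.4f"%np.median(Z[m]),*[np.round(q,1) for q in rect(P[:,:2])])
c=ctrl.camera("side"); s=c["color"][:,:,::-1]; cv2.imwrite("pics/side26.png",cv2.resize(s[100:260,180:440],None,fx=3,fy=3,interpolation=2))
E
```

```text
49.125 [ 0.40048145 -0.22423438  0.20220846]
shelf 2753 0.0644 [615.9  39.9] [249.4  63.9] 86.7
tin 1027 0.1368 [621.4 122.8] [61.6 61.6] -88.5
weight 212 0.1300 [611.1 -45. ] [26.6 26. ] 0.9
wbody 533 0.0995 [611.8 -45. ] [55.7 54.5] -25.5
glue 1258 0.0505 [749.9 240.8] [84.1 58.2] -73.4
```

View pics/top26.png

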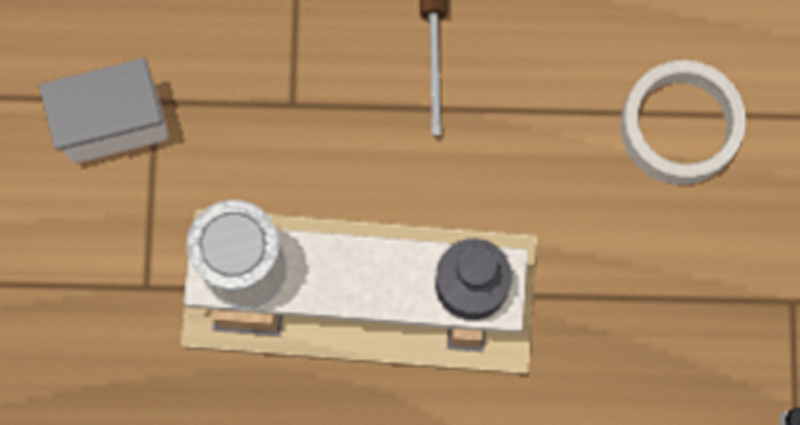

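View pics/side26.png

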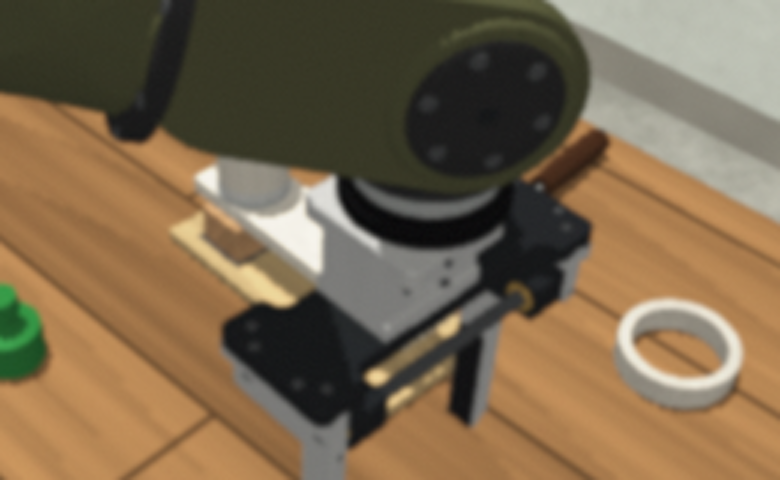

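The top view shows the tin upright at (235,245) over the wide cleat and the iron weight at (475,278) over the narrow one. The heights are 64, 137 and 130 mm as expected, and the glue and tape have not moved. Handing in.

```bash
python3 -c "
from station import ctrl
print(ctrl.hand_in())"
```

```text
the job is handed in; nothing more can be done
None
```

The job is done and handed in at about 49 s of the 141 s allowed. Both cleats stand in their outlines with the shelf board across them. The paint tin is upright over the wide cleat and the iron weight is over the narrow one.

**What went wrong and was mended:** I first set the wide cleat down about 2.5 mm off in x and 1.5 mm in y. I caught this in a wrist close-up and moved it. I corrected the narrow cleat before releasing it.

**Last checks:**
- **Cleats:** in the wrist close-ups, each base sat about 1.9 mm inside its front outline line, where 2 mm is ideal, and was centred sideways to within about 0.3 mm. I did not see the far edges of the outlines directly.
- **Heights:** the board top measured 64 mm, the tin lid 137 mm and the weight's knob 130 mm, all as they should be when seated.
- **Over the cleats:** the tin and the weight are each within about 1–2 mm of their cleat centres.
- **Bystanders:** the glue tub measured within 0.5 mm of its starting place. I checked the tape roll only by eye, and it looked unmoved.

**Where the cameras disagreed:** the side camera differed from the top camera by about 5 mm, so I did not use it for positions. The top and wrist cameras differed by 1–2 mm, and by up to 4 mm on the narrow cleat before I grasped it. For the final fits I relied on the wrist view, where cleat and outline are seen together.

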